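# Kit case ready for its inventory photo

## Task

Get the balance service kit ready for its inventory photo: lay the tweezers and the small screwdriver flat in their own shaped compartments of the open kit case (screwdriver handle in the wide end, tweezers either way round), leave the lid leaning back until both are in, then swing the lid up by its bar handle to the point where it balances upright. Finish while still holding the bar with the lid steady on that balance point: do not let go, do not let the lid fall shut, and do not disturb the other things on the bench.

Things in the scene. Friction and masses are not known exactly. Their poses are not given: they have to be found in the camera images.
- kit_case: grey case 200 x 180 x 32 mm, fixed. Origin: centre of its underside; x along its 200 mm length, y across it towards the hinge wall, z up. Walls 6 mm thick; inner floor at z = 6 mm, on it a dark insert with its top at z = 16 mm: compartments 10 mm deep. A floor-deep finger channel crosses the inside from x = -60 to +10 mm, y = -84 to +84 mm
- screwdriver_nest (a point): where the screwdriver's origin belongs: on the case floor at case x = 0, y = -33, z = 6 mm; axes as the case's. The compartment runs along x from -94 to +94 mm: wide end (30 mm) for the handle at x = -94 to -60, narrow slot (16 mm) for the blade at x = +10 to +94. The screwdriver's own +y (handle) then points to the case's -x
- tweezers_nest (a point): where the middle of the tweezers belongs: on the case floor at case x = -30, y = +33, z = 6 mm; axes as the case's. The compartment runs along x, 128 mm long (case x = -94 to +34 mm), 18 mm wide
- kit_lid (a joint): angle of the lid, rad: 0 shut, grows as it opens; 1.571 upright, where it balances exactly (centre of mass over the hinge); 2.05 leaning back on its stop, where it starts. Almost no hinge friction, no spring or catch: let go on either side of upright, it falls shut or back. The lid is a flat panel, 200 x 184 x 8 mm, 0.25 kg
- lid_hinge (a point): middle of the lid's hinge axis, on the case at x = 0, y = +93, z = +34.5 mm; the axis runs along the case's x. Axes as the case's
- lid_bar (a point): middle of the round steel bar handle on the lid's free edge, in the lid's mid plane, 216 mm from the hinge axis: 10 mm thick, parallel to the hinge, 70 mm clear between its posts, 27 mm open gap between bar and lid edge. Its axes are the lid's: x along the bar, y from the bar to the hinge
- tweezers: steel tweezers lying on the bench, 118 mm long, 9 mm wide, 9 mm high, rigid. Origin: middle of the underside; length along its y, z up. 18 g.
- tweezers_end_a (a point): point on the tweezers' centre line, 52 mm to +y of the middle, 4.5 mm above the underside; axes as the tweezers'
- tweezers_end_b (a point): point on the tweezers' centre line, 52 mm to -y of the middle, 4.5 mm above the underside; axes as the tweezers'
- screwdriver: small screwdriver lying on the bench, 172 mm long; handle (23 mm wide, 22 mm high) from y = +2 to +86 mm, 5 mm thick blade from y = +2 to -79 mm, their centre line 11 mm above the underside. Origin: underside, middle of the length; z up as it starts (it may roll). About 70 g; grip the handle near y = +30 mm.
- screwdriver_handle (a point): middle of the screwdriver's handle, on its centre line (44 mm to +y of the origin, 11 mm up); axes as the screwdriver's
- screwdriver_tip (a point): point on the blade's centre line near its tip (76 mm to -y of the origin, 11 mm up); axes as the screwdriver's
- vial: bystander: small vial with a cap, 24 x 24 x 56 mm, standing; origin at the centre of its underside
- stopper: bystander: rubber stopper, 26 x 26 x 26 mm; origin at the centre of its underside
- dish: bystander: clear petri dish, 61 x 61 x 16 mm; origin at the centre of its underside
- tape: bystander: roll of tape lying flat, 66 x 66 x 19 mm; origin at the centre of its underside
- pen: bystander: ballpoint pen, 145 x 11 x 9 mm, lying along its y; origin at the middle of its underside

How it is judged:
By the outcome, as a careful person would: the job done as asked, in the order asked, and still so for the second after the job is handed in, while the arm keeps its last pose, push and grip.
It also fails if it takes over 72 s, if anything falls off the work surface, if the arm or the gripper's body presses on something with over 40 N, if the wrist force passes 120 N, or if a joint passes its speed limit or range.

## Robot

A 6-joint arm with a two-finger parallel gripper is mounted at the origin on a cart in front of the work surface, level with it; the furniture and walls round the work are solid. World frame = base frame: x ahead of the robot, y to its left, z up, the work surface at z = 0. Lengths are in m, angles in rad, forces in N, time in s.
With the tool pointing down it reaches from about 0.375 to 0.9 m from the base axis. Payload 3.1 kg.
Tool frame: the origin (TCP) lies on the centre line of the jaws, within the pads' length; the fingertips stand robot.tip_reach ahead of it and the grasp point (between the pads) is the TCP (robot.tip_reach is the distance from the TCP to the fingertips, in m); z points along the fingers, y is the direction in which the jaws open and shut (so a half turn about z gives the same grasp; the last joint's range is limited). The gripper opens to 87 mm and grips with 3 to 60 N. Pads are 19 mm wide; open, the fingers measure 117 mm over their backs; the gripper's body (75 mm by 190 mm) begins 51 mm behind the grasp point.
Start: joints at [-1.385, 0.527, 1.433, -0, 1.181, -0.178], TCP at [0.223, -0.584, 0.242] pointing down, gripper open.
Joint ranges: [-3.08, 3.08], [-0.75, 2.2], [0.22, 2.44], [-1.43, 4.57], [0, 2.65], [-2.85, 2.85]. Speed limits (rad/s): [2.79, 2.79, 3.14, 3.14, 3.14, 3.14].

## Interface

Orientations are given as a unit quaternion [x, y, z, w].
In Python, from rig import telemetry, viewer, robot gives the robot as it stands. The module is installed in compiled form; this text tells all that it offers.
- The arm moves only by the tool step_arm, never from a script. Its argument "targets" is a list of rows, each an object of numbers: "dx", "dy", "dz": the shift along the tool's x, y, z in m; "rx", "ry", "rz": the turn, a rotation vector about the tool's x, y, z in degrees. In form: [{"dx": .., "dy": .., "dz": .., "rx": .., "ry": .., "rz": ..}, ...]. A call has exactly 5 rows; each row is the pose to reach, as a shift and turn from the pose measured when the call began, along the tool's axes at that moment; what a row does not reach only later rows make up. A row lasts 1/8 s, in which the tool goes at most 62.5 mm and 10.7 degrees, less where a joint would pass 70% of its speed; a pose out of reach is approached as far as the arm can. A call with a gripper value outside its range is refused whole. "gripper" is the opening, from 0 (shut) to 1 (fully open), set as the call begins (left out, the last holds). The fingers move at their own pace and stop on an object; "force" is the grip in N (left out, the last holds). Time passes only in rows, so rows that repeat a pose let the fingers close, or fill a call up. It gives the time, the measured TCP pose, the force and the opening at its end, in the units of the state.
- telemetry.get_obs(): the state, without advancing time (a new reading comes with each control period).
- viewer.camera(name): name is "side" or "top" or "wrist"; returns a dict with "img" (400x640x3 uint8, blue, green, red), "depth" (400x640 float32, m along the optical axis (not along the pixel's ray), 0 where there is no reading), "K" (3x3 intrinsics, pixels), "k1" (the pictures are not rectified: a ray, as slopes to the right and down, at radius r is drawn at 1 + k1 r^2 times it, then the intrinsics apply), "R" (3x3) and "t" (3): a world point X has camera coordinates R X + t. Camera axes: x right, y down, z forward; pixel columns grow to the right and rows downward; lengths in m; the calibration is good to about 2 mm. A picture is of the moment at which its call begins.
- robot.hand_in(): hands the job in, once; it reports no verdict.
The state is a dict: "time": time; "q": joint angles; "joint_velocities": joint speeds; "joint_torque": joint torques, N m; "position": TCP position; "tool_rot": TCP orientation; "ft_force": force on the tool from outside, world axes, zero at the start; "moment": the same for the moment, N m; "grip_width": finger opening in m.
Only numpy, scipy, OpenCV 4.12 (cv2) and the standard library are available. Lean on these libraries where they do the work, as an engineer would, in place of code of your own. Each camera call takes 0.05 s, during which the arm holds its last target.

## Working session

There is one attempt and no reset: what is moved stays moved. The work goes in short steps, Python scripts to look and compute and a tool call to move; the robot and the scene stay as the last step left them, time stands still between calls to the robot, and variables do not carry over. Pictures are saved under pics/ and viewed, and the job is handed in when it is done.

Besides the shell and the picture viewer there is one more tool, called in YAML: its name, and indented under it one key for each argument. step_arm: Moves the arm, as the interface text tells. Its arguments: {"type":"object","properties":{"targets":{"type":"array"},"gripper":{"type":"number"},"force":{"type":"number"}},"required":["targets"]}

```bash
ls; mkdir -p pics; python3 - <<'E'
from rig import telemetry, viewer, robot
import cv2,json
print(telemetry.get_obs()); print(robot.tip_reach)
for n in ["side","top","wrist"]:
    c=viewer.camera(n); cv2.imwrite(f"pics/{n}0.png",c["img"]); print(n,c["K"],c["k1"],c["R"],c["t"])
E
```

```text
pics
{'time': 0.0, 'q': array([-1.38451652e+00,  5.28447634e-01,  1.43389120e+00, -1.46383654e-05,
        1.18138560e+00, -1.78520287e-01]), 'joint_velocities': array([-0.000913  , -0.00037633,  0.00083427, -0.00189231, -0.00092039,
        0.00072748]), 'joint_torque': array([ 1.57083291e-04, -4.40043247e+01, -1.76588291e+01,  6.32371707e-02,
        5.81593614e-02, -1.61073958e-04]), 'position': array([ 0.2228598 , -0.58318398,  0.2405865 ]), 'tool_rot': array([ 9.83410117e-01,  1.81392962e-01, -1.09035807e-05, -1.06585438e-03]), 'ft_force': array([ 0.50320178, -0.80771045,  0.17534753]), 'moment': array([-0.00212783,  0.00508088, -0.00961091]), 'grip_width': 0.08670349885480891}
0.019
side [[417.51280319   0.         323.16697539]
 [  0.         417.51280319 207.52229304]
 [  0.           0.           1.        ]] -0.07164187315281544 [[ 0.51847316  0.85505551  0.00810295]
 [ 0.70970937 -0.42501642 -0.56184842]
 [-0.4769677   0.29705407 -0.82720052]] [-0.27253259 -0.35615693  1.54206303]
top [[377.41910248   0.         315.6664467 ]
 [  0.         377.41910248 203.42194589]
 [  0.           0.           1.        ]] -0.030252263346780085 [[ 6.91273319e-03 -9.99975359e-01  1.22301746e-03]
 [-9.85022230e-01 -7.02007571e-03 -1.72284429e-01]
 [ 1.72288769e-01 -1.37430991e-05 -9.85046486e-01]] [-0.02359756  0.53818554  1.37456836]
wrist [[282.75890956   0.         317.32173935]
 [  0.         282.75890956 200.75875778]
 [  0.           0.           1.        ]] -0.048365033951762997 [[ 0.3559063  -0.9345206  -0.00139477]
 [-0.90665465 -0.34565472  0.24186808]
 [-0.22651281 -0.08481779 -0.97030814]] [-0.62479419 -0.02879464  0.38897   ]
```

View pics/top0.png

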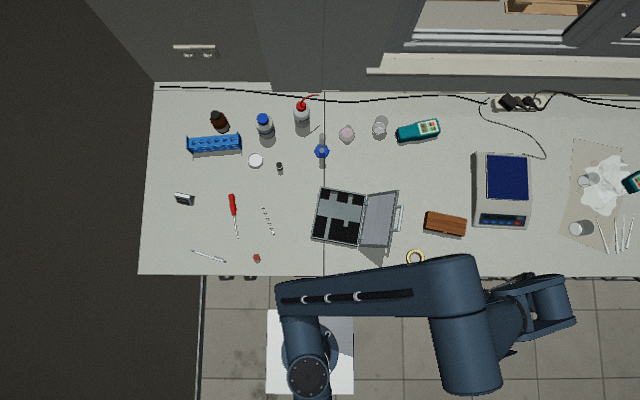

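View pics/side0.png

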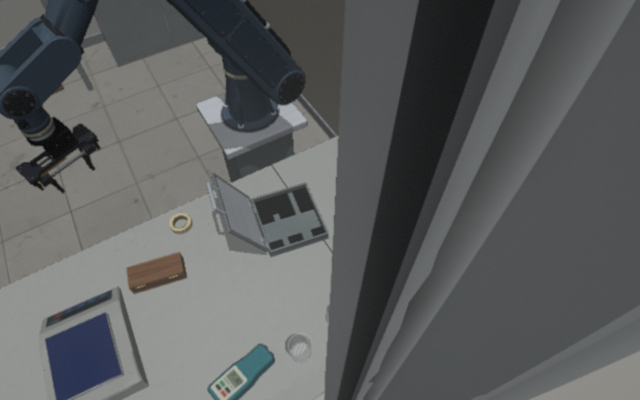

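View pics/wrist0.png

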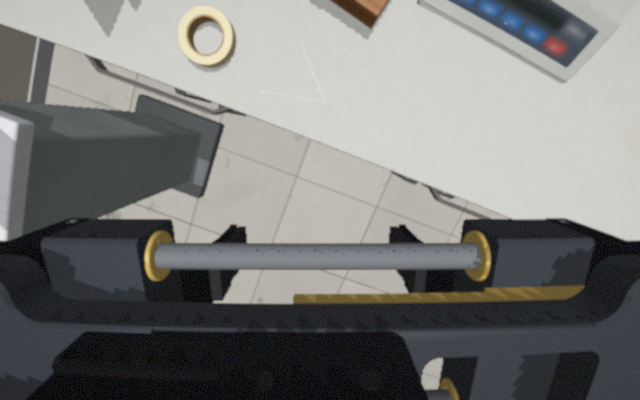

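The top view shows the case at about (340,215) with its lid leaning to the right. The screwdriver runs from (232,197) to (238,237), with the red handle at the upper end. The tweezers are at (268,220), the pen at (208,256), and the stopper at (256,258). I'll zoom in and localise them.

```bash
cat > h.py <<'E'
import numpy as np, cv2
from rig import telemetry, viewer, robot
from scipy.spatial.transform import Rotation as Rn
def rays(c,uv):
    D=np.array([c["k1"],0,0,0,0],float)
    return cv2.undistortPoints(np.array(uv,float).reshape(-1,1,2),c["K"],D).reshape(-1,2)
def onplane(c,uv,z):
    r=rays(c,uv); d=np.c_[r,np.ones(len(r))]@c["R"]; o=-c["R"].T@c["t"]
    s=(z-o[2])/d[:,2]; return o+d*s[:,None]
def cloud(c):
    h,w=c["depth"].shape
    u,v=np.meshgrid(np.arange(w),np.arange(h)); r=rays(c,np.c_[u.ravel(),v.ravel()])
    z=c["depth"].ravel(); P=np.c_[r*z[:,None],z]-c["t"]; P=P@c["R"]; P[z==0]=np.nan
    return P.reshape(h,w,3)
def proj(c,X):
    return cv2.projectPoints(np.array(X,float).reshape(-1,3),cv2.Rodrigues(c["R"])[0],c["t"],c["K"],np.array([c["k1"],0,0,0,0],float))[0].reshape(-1,2)
def zoom(c,name,u0,v0,u1,v1,s):
    im=cv2.resize(c["img"][v0:v1,u0:u1],None,fx=s,fy=s,interpolation=cv2.INTER_CUBIC); cv2.imwrite("pics/"+name,im)
E
python3 - <<'E'
from h import *
import pickle
c=viewer.camera("top"); pickle.dump(c,open("top.pkl","wb"))
zoom(c,"topz1.png",180,170,310,270,6)
zoom(c,"topz2.png",300,175,430,270,6)
s=viewer.camera("side"); pickle.dump(s,open("side.pkl","wb"))
zoom(s,"sidez.png",200,165,340,260,5)
P=cloud(c)
for uv in [(233,205),(268,220),(250,220),(325,240),(395,215)]: print(uv,P[uv[1],uv[0]])
E
```

```text
(233, 205) [0.5335307  0.29611636 0.02632382]
(268, 220) [0.47965638 0.16335977 0.0040655 ]
(250, 220) [ 4.79712693e-01  2.33579020e-01 -4.05028017e-04]
(325, 240) [ 0.40261865 -0.05586644  0.02612538]
(395, 215) [ 0.50390985 -0.32884513 -0.00535663]
```

View pics/topz1.png

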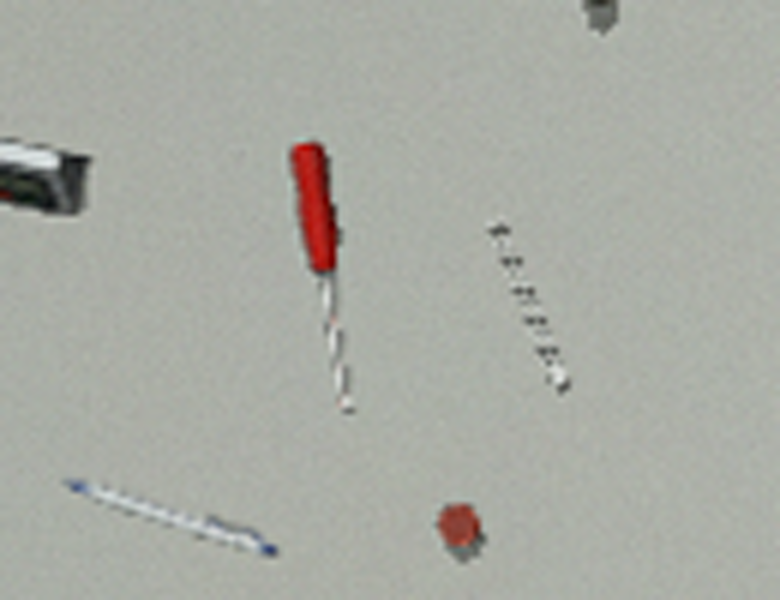

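View pics/topz2.png

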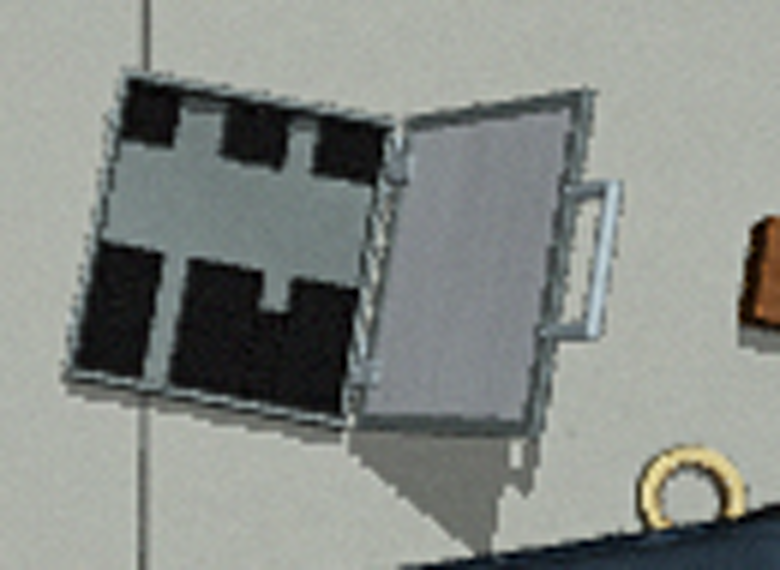

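View pics/sidez.png

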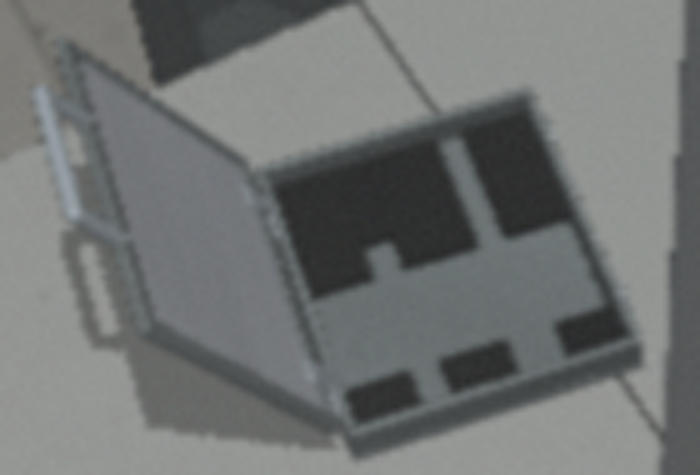

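```bash
python3 - <<'E'
from h import *
import pickle
c=pickle.load(open("top.pkl","rb"))
f=lambda uv,o:[((u+.5)/6-.5+o[0],(v+.5)/6-.5+o[1]) for u,v in uv]
rim=onplane(c,f([(125,71),(66,378),(345,428),(393,120)],(300,175)),.032)
print(rim.round(4)); print(rim.mean(0)); 
print([np.linalg.norm(rim[i]-rim[(i+1)%4]) for i in range(4)])
bar=f([(617,183),(595,338)],(300,175))
print("bar",onplane(c,bar,.226))
o=(180,170)
print("sd",onplane(c,f([(308,145),(324,270),(347,407)],o),.011))
print("tw",onplane(c,f([(497,227),(563,387)],o),.006))
print("others",onplane(c,f([(459,525),(75,485),(270,550)],o),.01))
E
```

```text
[[ 0.6073 -0.0376  0.032 ]
 [ 0.4108 -0.0017  0.032 ]
 [ 0.3809 -0.1756  0.032 ]
 [ 0.5766 -0.2085  0.032 ]]
[ 0.49388803 -0.10585514  0.032     ]
[np.float64(0.1996841006385315), np.float64(0.1765165673969275), np.float64(0.1984315309672996), np.float64(0.17368667305403326)]
bar [[ 0.50346993 -0.30502105  0.226     ]
 [ 0.41823764 -0.2903262   0.226     ]]
sd [[0.58037792 0.30962563 0.011     ]
 [0.49875199 0.29561179 0.011     ]
 [0.41108872 0.27715069 0.011     ]]
tw [[0.52829885 0.18613583 0.006     ]
 [0.42532321 0.14086281 0.006     ]]
others [[0.33750795 0.20368817 0.01      ]
 [0.36038962 0.44786724 0.01      ]
 [0.32089331 0.32218504 0.01      ]]
```

```bash
cat >> h.py <<'E'
def Rt(phi,tilt=0):
    "tool down, tool x at world angle phi deg, then turned tilt deg about tool x"
    p=np.radians(phi); x=np.array([np.cos(p),np.sin(p),0]); z=np.array([0,0,-1.]); y=np.cross(z,x)
    return np.c_[x,y,z]@Rn.from_euler('x',tilt,degrees=True).as_matrix()
def plan(pos,R):
    o=telemetry.get_obs(); R0=Rn.from_quat(o["tool_rot"]).as_matrix()
    d=R0.T@(np.array(pos)-o["position"]); rv=np.degrees(Rn.from_matrix(R0.T@R).as_rotvec())
    print("t",round(o["time"],2),"pos",o["position"].round(4),"tilt",np.round(R0[:,2],3),"w",round(o["grip_width"],4),"F",o["ft_force"].round(1))
    print("q",o["q"].round(2))
    print("d mm",(d*1e3).round(1),"rot",rv.round(2))
E
python3 - <<'E'
from h import *
c=viewer.camera("wrist"); o=telemetry.get_obs(); R0=Rn.from_quat(o["tool_rot"]).as_matrix()
C=-c["R"].T@c["t"]; print("cam in tool",R0.T@(C-o["position"]),"axes",(R0.T@c["R"].T).round(3))
plan([.40,.19,.30],Rt(15))
E
```

```text
cam in tool [ 0.06550173  0.00068431 -0.14269392] axes [[-0.001 -0.97  -0.242]
 [ 1.    -0.001  0.   ]
 [-0.    -0.242  0.97 ]]
t 0.3 pos [ 0.2229 -0.5836  0.2412] tilt [-0.     0.001 -1.   ] w 0.087 F [ 1.1  0.4 -0.4]
q [-1.38  0.53  1.43 -0.    1.18 -0.18]
d mm [ 441.4 -659.6  -58.3] rot [-0.04 -0.    5.9 ]
```

```bash
python3 - <<'E'
from h import *
plan([.42,-.42,.42],Rt(0))
E
```

```text
t 0.3 pos [ 0.2229 -0.5836  0.2412] tilt [-0.     0.001 -1.   ] w 0.087 F [ 1.1  0.4 -0.4]
q [-1.38  0.53  1.43 -0.    1.18 -0.18]
d mm [ 242.5  -82.7 -178.7] rot [-0.04  0.   20.9 ]
```

step_arm:
  targets:
    - {"dx": 0.03, "dy": -0.01, "dz": -0.06, "rz": 4}
    - {"dx": 0.07, "dy": -0.025, "dz": -0.1, "rz": 8}
    - {"dx": 0.12, "dy": -0.04, "dz": -0.14, "rz": 12}
    - {"dx": 0.17, "dy": -0.055, "dz": -0.17, "rz": 16}
    - {"dx": 0.22, "dy": -0.07, "dz": -0.18, "rz": 20}

```text
invalid input
```

```bash
python3 - <<'E'
from h import *
plan([.55,-.13,.36],Rt(-10))
E
```

```text
t 0.3 pos [ 0.2229 -0.5836  0.2412] tilt [-0.     0.001 -1.   ] w 0.087 F [ 1.1  0.4 -0.4]
q [-1.38  0.53  1.43 -0.    1.18 -0.18]
d mm [ 467.4 -307.2 -118.5] rot [-0.04  0.   30.9 ]
```

Rows probably need all six fields.

step_arm:
  targets:
    - {"dx": 0.03, "dy": -0.01, "dz": -0.06, "rx": 0, "ry": 0, "rz": 4}
    - {"dx": 0.07, "dy": -0.025, "dz": -0.1, "rx": 0, "ry": 0, "rz": 8}
    - {"dx": 0.12, "dy": -0.04, "dz": -0.14, "rx": 0, "ry": 0, "rz": 12}
    - {"dx": 0.17, "dy": -0.055, "dz": -0.17, "rx": 0, "ry": 0, "rz": 16}
    - {"dx": 0.22, "dy": -0.07, "dz": -0.18, "rx": 0, "ry": 0, "rz": 20}

```text
time: 0.92
position: [0.4051, -0.4394, 0.4242]
tool_rot: [1.0, 0.007, 0.001, 0.002]
ft_force: [-0.1, 0.2, 0.2]
grip_width: 0.0872
```

```bash
python3 - <<'E'
from h import *
plan([.55,-.13,.38],Rt(-10))
E
```

```text
t 0.93 pos [ 0.4051 -0.4394  0.4242] tilt [ 0.003 -0.004 -1.   ] w 0.0872 F [-0.1  0.2  0.2]
q [-1.01  0.34  1.24  0.    1.56  0.54]
d mm [ 148.8 -307.6   43.5] rot [ 0.19 -0.17 10.75]
```

step_arm:
  targets:
    - {"dx": 0.028, "dy": -0.055, "dz": 0, "rx": 0, "ry": 0, "rz": 2}
    - {"dx": 0.055, "dy": -0.11, "dz": 0, "rx": 0, "ry": 0, "rz": 4}
    - {"dx": 0.082, "dy": -0.165, "dz": 0, "rx": 0, "ry": 0, "rz": 6}
    - {"dx": 0.11, "dy": -0.22, "dz": 0.01, "rx": 0, "ry": 0, "rz": 8}
    - {"dx": 0.138, "dy": -0.27, "dz": 0.02, "rx": 0.2, "ry": -0.2, "rz": 10.7}

```text
time: 1.55
position: [0.5401, -0.1656, 0.4037]
tool_rot: [0.996, -0.087, 0.0, 0.0]
ft_force: [-0.3, -0.7, -0.5]
grip_width: 0.0869
```

```bash
python3 - <<'E'
from h import *
import pickle
o=telemetry.get_obs(); print(o["joint_velocities"].round(3))
c=viewer.camera("wrist"); pickle.dump(c,open("wcase.pkl","wb")); cv2.imwrite("pics/wcase.png",c["img"])
E
```

```text
[ 0.822  0.189 -0.051  0.007 -0.103  1.192]
```

View pics/wcase.png

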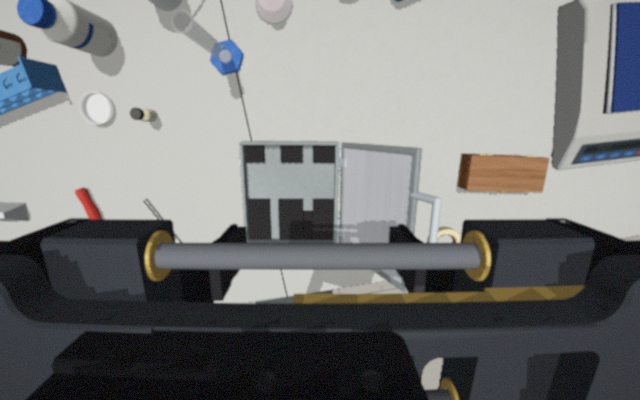

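```bash
python3 - <<'E'
from h import *
plan([.41,-.10,.38],Rt(-10))
E
```

```text
t 1.6 pos [ 0.5421 -0.1587  0.402 ] tilt [ 0.     0.008 -1.   ] w 0.0869 F [ 2.2  2.9 -0.4]
q [-0.49  0.3   1.36  0.01  1.49  1.25]
d mm [-140.1  -35.3   22.4] rot [-0.46  0.06  0.26]
```

step_arm:
  targets:
    - {"dx": -0.047, "dy": -0.012, "dz": 0.007, "rx": 0, "ry": 0, "rz": 0}
    - {"dx": -0.094, "dy": -0.024, "dz": 0.015, "rx": 0, "ry": 0, "rz": 0}
    - {"dx": -0.14, "dy": -0.035, "dz": 0.022, "rx": -0.4, "ry": 0, "rz": 0.3}
    - {"dx": -0.14, "dy": -0.035, "dz": 0.022, "rx": -0.4, "ry": 0, "rz": 0.3}
    - {"dx": -0.14, "dy": -0.035, "dz": 0.022, "rx": -0.4, "ry": 0, "rz": 0.3}

```text
time: 2.22
position: [0.4108, -0.1009, 0.3811]
tool_rot: [0.996, -0.088, 0.001, -0.0]
ft_force: [0.6, -1.0, -0.3]
grip_width: 0.0868
```

```bash
python3 - <<'E'
from h import *
import pickle
o=telemetry.get_obs(); print(o["joint_velocities"].round(3))
c=viewer.camera("wrist"); pickle.dump(c,open("wcase.pkl","wb")); cv2.imwrite("pics/wcase2.png",c["img"])
zoom(c,"wcase2z.png",190,20,460,222,2.9)
plan([.43,.21,.36],Rt(17))
E
```

```text
[-0.002  0.022 -0.031 -0.     0.001  0.003]
t 2.27 pos [ 0.4113 -0.1012  0.3811] tilt [ 0.001 -0.    -1.   ] w 0.0871 F [ 0.2 -0.  -0.7]
q [-0.51  0.08  1.7   0.    1.36  1.24]
d mm [ -35.9 -309.7   21.1] rot [  0.    -0.08 -27.05]
```

View pics/wcase2z.png

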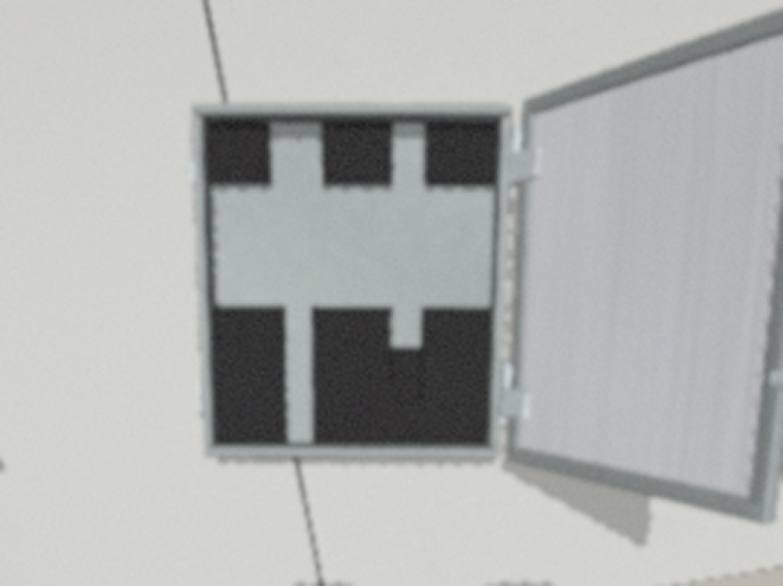

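```bash
python3 - <<'E'
from h import *
import pickle
from scipy.optimize import least_squares
c=pickle.load(open("wcase.pkl","rb"))
pts=[((192,105),(-100,-90,32)),((510,105),(-100,90,32)),((498,455),(100,90,32)),((208,458),(100,-90,32)),
((270,185),(-60,-48,16)),((323,186),(-60,-18,16)),((392,186),(-60,24,16)),((425,185),(-60,42,16)),
((285,307),(10,-41,16)),((313,307),(10,-25,16)),((390,307),(10,24,16)),((422,307),(10,42,16)),((390,348),(34,24,16)),((422,348),(34,42,16)),((287,443),(94,-41,16)),((313,443),(94,-25,16))]
uv=np.array([((u+.5)/2.9-.5+190,(v+.5)/2.9-.5+20) for (u,v),_ in pts]); X=np.array([p[1] for p in pts])/1e3
def W(p,X):
    R=Rn.from_euler('z',p[2]).as_matrix(); return X@R.T+[p[0],p[1],p[3] if len(p)>3 else 0]
for p0 in ([.494,-.106,np.radians(170)],[.494,-.106,np.radians(170),0]):
    s=least_squares(lambda p:(proj(c,W(p,X))-uv).ravel(),p0,loss='soft_l1'); p=s.x
    print(p[:2],np.degrees(p[2]),p[3:],(proj(c,W(p,X))-uv).round(1).tolist())
    for n in [(0,-33,6),(-30,33,6)]: print(n,W(p,np.array([n])/1e3))
P=cloud(c)
for u,v in [(250,250),(350,250),(260,400),(560,560),(80,200)]: print(P[int(20+v/2.9),int(190+u/2.9)])
E
```

```text
[ 0.49598393 -0.10622371] 169.7886062719149 [] [[-0.8, -0.3], [1.2, -0.2], [0.9, 1.7], [-1.3, 0.5], [-0.0, -0.3], [-0.6, -0.7], [0.5, -0.7], [-0.3, -0.3], [-0.3, 0.0], [-0.7, 0.0], [0.8, 0.0], [0.1, 0.1], [0.7, -0.1], [-0.1, -0.0], [0.0, 0.9], [-0.1, 0.9]]
(0, -33, 6) [[ 0.50183419 -0.07374642  0.006     ]]
(-30, 33, 6) [[ 0.51965849 -0.14401942  0.006     ]]
[ 0.49642072 -0.10613934] 169.86218792933585 [-0.00703329] [[-0.1, 0.6], [0.3, 0.6], [0.3, 0.7], [-0.6, -0.3], [0.3, 0.1], [-0.5, -0.3], [0.2, -0.3], [-0.7, 0.1], [0.1, -0.1], [-0.5, -0.1], [0.6, -0.1], [-0.2, -0.1], [0.6, -0.4], [-0.4, -0.4], [0.4, 0.2], [0.2, 0.2]]
(0, -33, 6) [[ 0.50222926 -0.07365456 -0.00103329]]
(-30, 33, 6) [[ 0.52014379 -0.14390461 -0.00103329]]
[ 0.5302297  -0.04942619  0.00524586]
[ 0.51954074 -0.10818601  0.00602477]
[ 0.44255341 -0.03775905  0.01435959]
[ 0.30135287 -0.21134116  0.00059851]
[ 0.57989819  0.04765953 -0.00082401]
```

step_arm:
  targets:
    - {"dx": -0.007, "dy": -0.06, "dz": 0.004, "rx": 0, "ry": 0, "rz": -5.4}
    - {"dx": -0.014, "dy": -0.12, "dz": 0.008, "rx": 0, "ry": 0, "rz": -10.8}
    - {"dx": -0.021, "dy": -0.18, "dz": 0.012, "rx": 0, "ry": 0, "rz": -16.2}
    - {"dx": -0.028, "dy": -0.24, "dz": 0.016, "rx": 0, "ry": 0, "rz": -21.6}
    - {"dx": -0.036, "dy": -0.3, "dz": 0.021, "rx": 0, "ry": 0, "rz": -27}

```text
time: 2.9
position: [0.4302, 0.2027, 0.3603]
tool_rot: [0.989, 0.149, 0.002, 0.0]
ft_force: [1.6, -0.4, 0.6]
grip_width: 0.0871
```

```bash
python3 - <<'E'
from h import *
import pickle
viewer.camera("wrist");viewer.camera("wrist")
print(telemetry.get_obs()["joint_velocities"].round(3))
c=viewer.camera("wrist"); pickle.dump(c,open("wtools.pkl","wb")); cv2.imwrite("pics/wtools.png",c["img"])
zoom(c,"wtoolsz.png",190,20,460,222,2.9)
plan([.477,.163,.15],Rt(23.7))
E
```

```text
[-0.09  -0.023  0.032 -0.081  0.017 -0.015]
t 3.05 pos [0.4292 0.2032 0.3597] tilt [ 0.001  0.    -1.   ] w 0.0872 F [ 0.1 -0.8  0. ]
q [ 0.21  0.19  1.63 -0.    1.32  1.48]
d mm [ 33.5  52.5 209.7] rot [ 0.02 -0.07 -6.43]
```

View pics/wtoolsz.png

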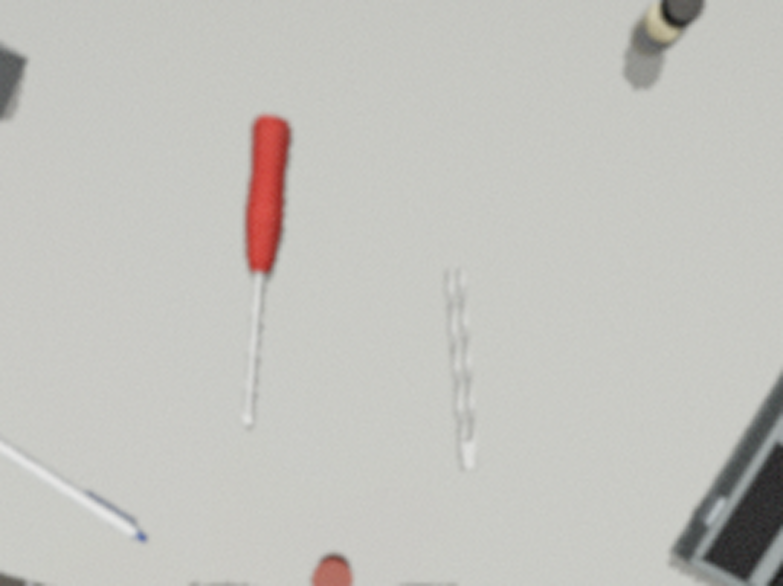

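```bash
python3 - <<'E'
from h import *
import pickle
c=pickle.load(open("wtools.pkl","rb"))
f=lambda uv:[((u+.5)/2.9-.5+190,(v+.5)/2.9-.5+20) for u,v in uv]
for n,uv,z in [("tw",[(455,268),(468,470)],.007),("sd",[(271,117),(261,272),(248,427)],.011)]:
    X=onplane(c,f(uv),z); print(n,X.round(4)); d=X[0]-X[-1]; print(np.linalg.norm(d),np.degrees(np.arctan2(d[1],d[0])),(X[0]+X[-1])/2)
E
```

```text
tw [[0.5359 0.1874 0.007 ]
 [0.4256 0.1417 0.007 ]]
0.11944410472401175 22.530307697957824 [0.48074588 0.16455991 0.007     ]
sd [[0.5821 0.3113 0.011 ]
 [0.5001 0.2938 0.011 ]
 [0.4114 0.277  0.011 ]]
0.17414149044185637 11.376553699109099 [0.49674058 0.29415416 0.011     ]
```

step_arm:
  targets:
    - {"dx": 0.012, "dy": 0.018, "dz": 0.055, "rx": 0, "ry": 0, "rz": -2.5}
    - {"dx": 0.025, "dy": 0.036, "dz": 0.11, "rx": 0, "ry": 0, "rz": -5.3}
    - {"dx": 0.036, "dy": 0.052, "dz": 0.165, "rx": 0, "ry": 0, "rz": -5.3}
    - {"dx": 0.036, "dy": 0.052, "dz": 0.22, "rx": 0, "ry": 0, "rz": -5.3}
    - {"dx": 0.036, "dy": 0.052, "dz": 0.26, "rx": 0, "ry": 0, "rz": -5.3}
  gripper: 0.5
  force: 15

```text
time: 3.68
position: [0.4802, 0.1621, 0.0973]
tool_rot: [0.981, 0.194, -0.0, 0.0]
ft_force: [0.4, -0.7, 0.7]
grip_width: 0.0471
```

```bash
python3 - <<'E'
from h import *
import pickle
plan([.4807,.1645,.021],Rt(22.5))
c=viewer.camera("wrist"); cv2.imwrite("pics/wt2.png",c["img"])
E
```

```text
t 3.67 pos [0.4802 0.1621 0.0973] tilt [-0. -0. -1.] w 0.0471 F [ 0.4 -0.7  0.7]
q [ 0.11  0.6   1.85 -0.    0.69  1.29]
d mm [ 1.3 -2.1 76.3] rot [ 0.02  0.01 -0.13]
```

View pics/wt2.png

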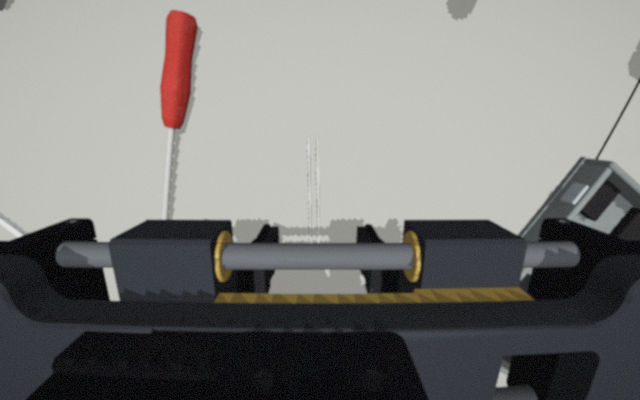

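step_arm:
  targets:
    - {"dx": 0.001, "dy": -0.002, "dz": 0.03, "rx": 0, "ry": 0, "rz": 0}
    - {"dx": 0.001, "dy": -0.002, "dz": 0.055, "rx": 0, "ry": 0, "rz": 0}
    - {"dx": 0.001, "dy": -0.002, "dz": 0.07, "rx": 0, "ry": 0, "rz": 0}
    - {"dx": 0.001, "dy": -0.002, "dz": 0.076, "rx": 0, "ry": 0, "rz": 0}
    - {"dx": 0.001, "dy": -0.002, "dz": 0.076, "rx": 0, "ry": 0, "rz": 0}

```text
time: 4.35
position: [0.4777, 0.1631, 0.0194]
tool_rot: [0.981, 0.194, -0.004, 0.0]
ft_force: [-1.8, -3.4, 7.9]
grip_width: 0.0436
```

step_arm:
  targets:
    - {"dx": 0, "dy": 0, "dz": 0, "rx": 0, "ry": 0, "rz": 0}
    - {"dx": 0, "dy": 0, "dz": 0, "rx": 0, "ry": 0, "rz": 0}
    - {"dx": 0, "dy": 0, "dz": 0, "rx": 0, "ry": 0, "rz": 0}
    - {"dx": 0, "dy": 0, "dz": 0, "rx": 0, "ry": 0, "rz": 0}
    - {"dx": 0, "dy": 0, "dz": 0, "rx": 0, "ry": 0, "rz": 0}
  gripper: 0
  force: 15

```text
time: 4.97
position: [0.4779, 0.1631, 0.0195]
tool_rot: [0.981, 0.194, -0.003, 0.0]
ft_force: [0.6, 1.0, 2.4]
grip_width: 0.0088
```

```bash
python3 - <<'E'
from h import *
plan([.4807,.1645,.13],Rt(22.5))
E
```

```text
t 4.97 pos [0.4779 0.1631 0.0195] tilt [-0.007 -0.002 -1.   ] w 0.0088 F [0.6 1.  2.4]
q [ 0.11  0.75  1.88 -0.    0.52  1.29]
d mm [   2.4   -0.3 -110.5] rot [-0.04  0.39 -0.12]
```

step_arm:
  targets:
    - {"dx": 0, "dy": 0, "dz": -0.03, "rx": 0, "ry": 0.4, "rz": 0}
    - {"dx": 0, "dy": 0, "dz": -0.08, "rx": 0, "ry": 0.4, "rz": 0}
    - {"dx": 0, "dy": 0.03, "dz": -0.12, "rx": 0, "ry": 0.4, "rz": 3}
    - {"dx": 0, "dy": 0.08, "dz": -0.15, "rx": 0, "ry": 0.4, "rz": 9}
    - {"dx": -0.01, "dy": 0.13, "dz": -0.17, "rx": 0, "ry": 0.4, "rz": 15}

```text
time: 5.6
position: [0.5206, 0.0384, 0.1911]
tool_rot: [0.998, 0.063, 0.002, 0.0]
ft_force: [0.7, 0.3, -0.2]
grip_width: 0.009
```

```bash
python3 - <<'E'
from h import *
plan([.5167,-.1435,.19],Rt(-10.2))
c=viewer.camera("wrist"); cv2.imwrite("pics/wt3.png",c["img"])
E
```

```text
t 5.6 pos [0.5206 0.0384 0.1911] tilt [ 0.003 -0.001 -1.   ] w 0.009 F [ 0.7  0.3 -0.2]
q [-0.14  0.46  1.74 -0.    0.93  1.3 ]
d mm [-26.8 180.    1.2] rot [ 0.03 -0.19 17.46]
```

View pics/wt3.png

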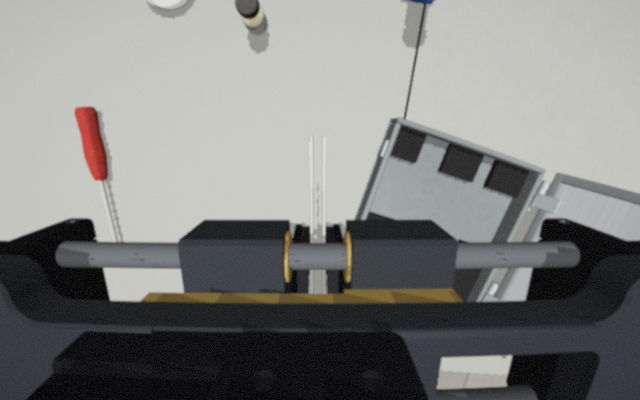

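```bash
cat >> h.py <<'E'
CP=np.array([.4960,-.1062]); CA=169.8
def case(x,y,z):
    a=np.radians(CA); return np.array([CP[0]+(x*np.cos(a)-y*np.sin(a))/1e3,CP[1]+(x*np.sin(a)+y*np.cos(a))/1e3,z/1e3])
E
python3 - <<'E'
from h import *
plan(case(-27,28.9,120),Rt(-10.2,-12))
E
```

```text
t 5.65 pos [0.5239 0.0324 0.1932] tilt [ 0.01  -0.006 -1.   ] w 0.0087 F [ 1.7 -2.2  0.5]
q [-0.15  0.46  1.74 -0.01  0.93  1.3 ]
d mm [-27.7 169.3  74.1] rot [-11.6   -2.35  16.99]
```

step_arm:
  targets:
    - {"dx": -0.006, "dy": 0.05, "dz": 0, "rx": -3, "ry": -0.5, "rz": 5}
    - {"dx": -0.012, "dy": 0.1, "dz": 0, "rx": -7, "ry": -1.4, "rz": 10}
    - {"dx": -0.02, "dy": 0.14, "dz": 0.01, "rx": -11, "ry": -2.2, "rz": 15.5}
    - {"dx": -0.028, "dy": 0.169, "dz": 0.02, "rx": -11.6, "ry": -2.3, "rz": 17}
    - {"dx": -0.028, "dy": 0.169, "dz": 0.04, "rx": -11.6, "ry": -2.3, "rz": 17}

```text
time: 6.28
position: [0.5169, -0.1407, 0.1537]
tool_rot: [0.99, -0.09, -0.008, 0.104]
ft_force: [-1.0, -0.3, -0.2]
grip_width: 0.0087
```

step_arm:
  targets:
    - {"dx": 0, "dy": 0, "dz": 0, "rx": 0, "ry": 0, "rz": 0}
    - {"dx": 0, "dy": 0, "dz": 0, "rx": 0, "ry": 0, "rz": 0}
    - {"dx": 0, "dy": 0, "dz": 0, "rx": 0, "ry": 0, "rz": 0}
    - {"dx": 0, "dy": 0, "dz": 0, "rx": 0, "ry": 0, "rz": 0}
    - {"dx": 0, "dy": 0, "dz": 0, "rx": 0, "ry": 0, "rz": 0}

```text
time: 6.9
position: [0.5172, -0.1406, 0.1542]
tool_rot: [0.99, -0.09, -0.008, 0.104]
ft_force: [-0.2, 0.2, -0.4]
grip_width: 0.0089
```

```bash
python3 - <<'E'
from h import *
plan(case(-27,28.9,60),Rt(-10.2,-12))
plan(case(-27,28.9,31),Rt(-10.2,-12))
c=viewer.camera("wrist"); cv2.imwrite("pics/wt4.png",c["img"])
c=viewer.camera("side"); zoom(c,"s4.png",180,120,360,260,4)
E
```

```text
t 6.9 pos [ 0.5172 -0.1406  0.1542] tilt [-0.035 -0.205 -0.978] w 0.0089 F [-0.2  0.2 -0.4]
q [-0.36  0.54  1.75 -0.28  0.83  1.58]
d mm [ -0.2 -20.8  91.8] rot [ 0.03 -0.13 -0.14]
t 6.9 pos [ 0.5172 -0.1406  0.1542] tilt [-0.035 -0.205 -0.978] w 0.0089 F [-0.2  0.2 -0.4]
q [-0.36  0.54  1.75 -0.28  0.83  1.58]
d mm [ -0.3 -26.8 120.2] rot [ 0.03 -0.13 -0.14]
```

View pics/wt4.png

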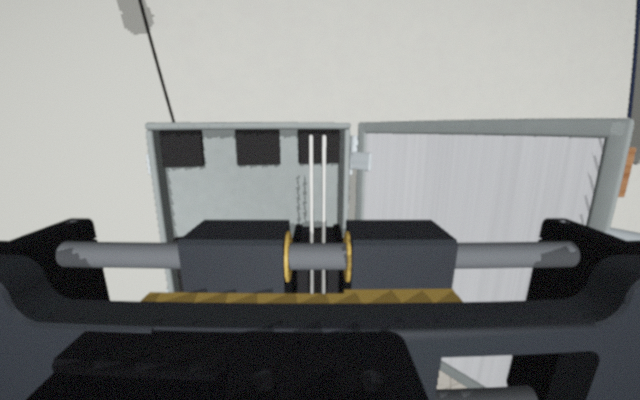

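View pics/s4.png

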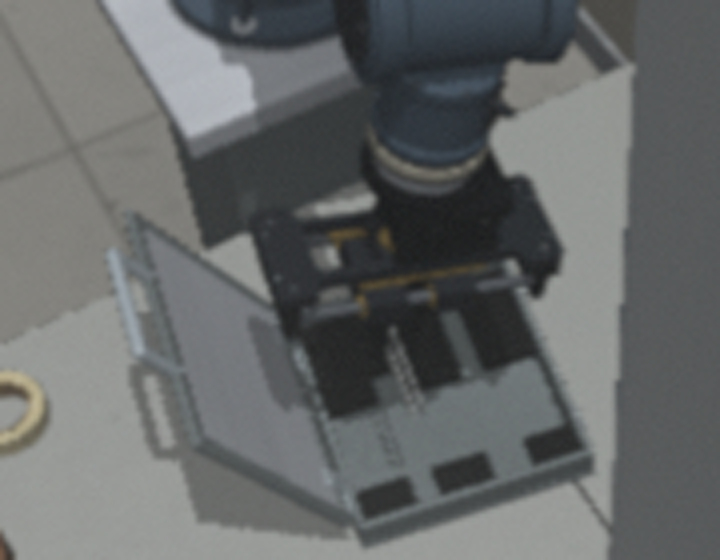

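step_arm:
  targets:
    - {"dx": 0, "dy": -0.006, "dz": 0.025, "rx": 0, "ry": 0, "rz": 0}
    - {"dx": 0, "dy": -0.012, "dz": 0.05, "rx": 0, "ry": 0, "rz": 0}
    - {"dx": 0, "dy": -0.017, "dz": 0.075, "rx": 0, "ry": 0, "rz": 0}
    - {"dx": 0, "dy": -0.021, "dz": 0.092, "rx": 0, "ry": 0, "rz": 0}
    - {"dx": 0, "dy": -0.021, "dz": 0.092, "rx": 0, "ry": 0, "rz": 0}

```text
time: 7.62
position: [0.5168, -0.1391, 0.0585]
tool_rot: [0.99, -0.089, -0.01, 0.104]
ft_force: [0.1, -0.1, 0.5]
grip_width: 0.009
```

```bash
python3 - <<'E'
from h import *
plan(case(-27,28.9,31),Rt(-10.2,-12))
c=viewer.camera("wrist"); cv2.imwrite("pics/wt5.png",c["img"])
c=viewer.camera("side"); zoom(c,"s5.png",200,165,340,260,5)
E
```

```text
t 7.62 pos [ 0.5168 -0.1391  0.0585] tilt [-0.037 -0.205 -0.978] w 0.009 F [ 0.1 -0.1  0.5]
q [-0.36  0.71  1.8  -0.36  0.63  1.68]
d mm [ 0.7 -5.5 27. ] rot [ 0.    0.04 -0.11]
```

View pics/wt5.png

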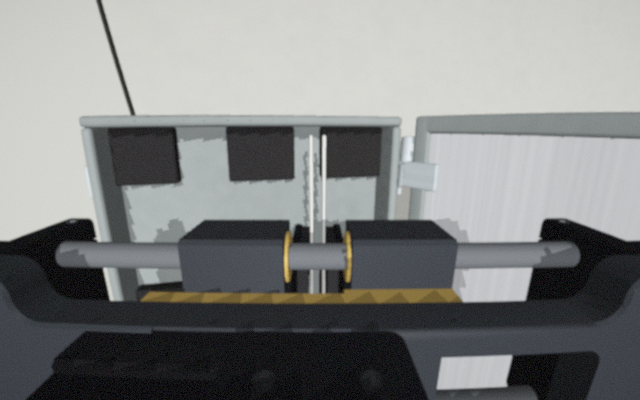

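View pics/s5.png

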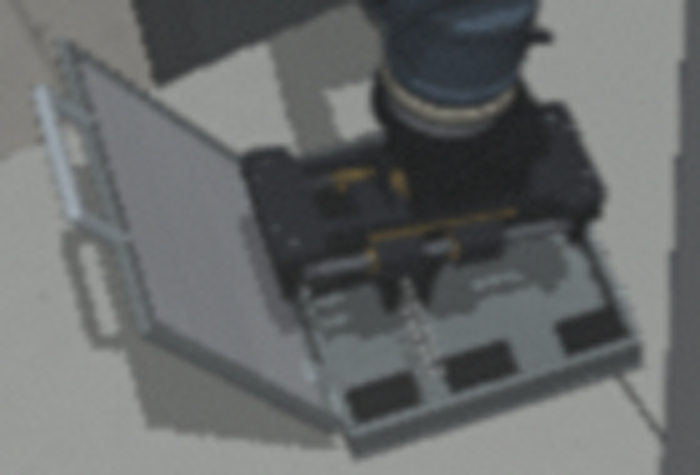

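step_arm:
  targets:
    - {"dx": 0, "dy": -0.001, "dz": 0.006, "rx": 0, "ry": 0, "rz": 0}
    - {"dx": 0, "dy": -0.002, "dz": 0.012, "rx": 0, "ry": 0, "rz": 0}
    - {"dx": 0.001, "dy": -0.0035, "dz": 0.018, "rx": 0, "ry": 0, "rz": 0}
    - {"dx": 0.001, "dy": -0.004, "dz": 0.02, "rx": 0, "ry": 0, "rz": 0}
    - {"dx": 0.001, "dy": -0.004, "dz": 0.02, "rx": 0, "ry": 0, "rz": 0}

```text
time: 8.35
position: [0.5187, -0.1398, 0.0393]
tool_rot: [0.99, -0.09, -0.008, 0.104]
ft_force: [-0.5, -0.2, -0.1]
grip_width: 0.0089
```

```bash
python3 - <<'E'
from h import *
plan(case(-27,28.9,31),Rt(-10.2,-12))
c=viewer.camera("wrist"); zoom(c,"wt6.png",220,100,420,240,4)
E
```

```text
t 8.35 pos [ 0.5187 -0.1398  0.0393] tilt [-0.035 -0.205 -0.978] w 0.0089 F [-0.5 -0.2 -0.1]
q [-0.36  0.74  1.8  -0.38  0.59  1.7 ]
d mm [-1.4 -1.9  8.1] rot [ 0.03 -0.12 -0.14]
```

View pics/wt6.png

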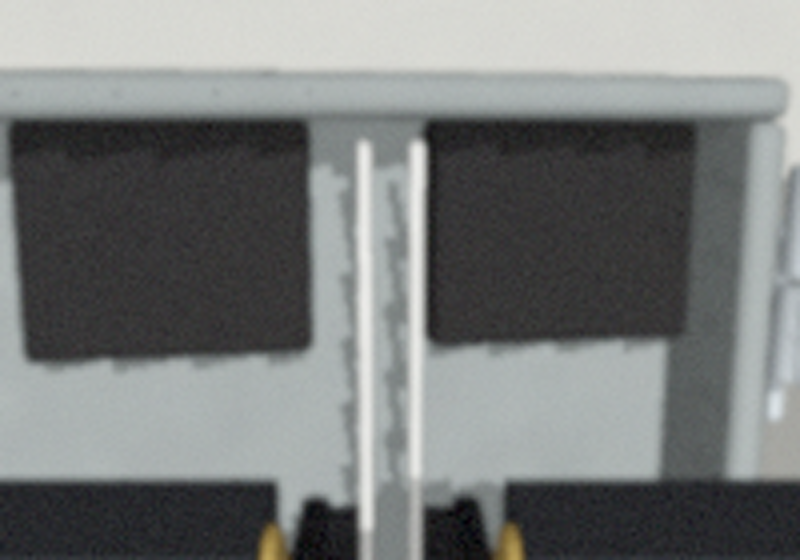

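step_arm:
  targets:
    - {"dx": -0.001, "dy": -0.001, "dz": 0.004, "rx": 0, "ry": 0, "rz": 0}
    - {"dx": -0.001, "dy": -0.002, "dz": 0.008, "rx": 0, "ry": 0, "rz": 0}
    - {"dx": -0.001, "dy": -0.002, "dz": 0.008, "rx": 0, "ry": 0, "rz": 0}
    - {"dx": -0.001, "dy": -0.002, "dz": 0.008, "rx": 0, "ry": 0, "rz": 0}
    - {"dx": -0.001, "dy": -0.002, "dz": 0.008, "rx": 0, "ry": 0, "rz": 0}

```text
time: 9.02
position: [0.518, -0.1394, 0.0313]
tool_rot: [0.99, -0.09, -0.008, 0.105]
ft_force: [-0.5, 0.3, 0.3]
grip_width: 0.0085
```

step_arm:
  targets:
    - {"dx": 0, "dy": 0, "dz": 0, "rx": 0, "ry": 0, "rz": 0}
    - {"dx": 0, "dy": 0, "dz": 0, "rx": 0, "ry": 0, "rz": 0}
    - {"dx": 0, "dy": 0, "dz": 0, "rx": 0, "ry": 0, "rz": 0}
    - {"dx": 0, "dy": 0, "dz": 0, "rx": 0, "ry": 0, "rz": 0}
    - {"dx": 0, "dy": 0, "dz": 0, "rx": 0, "ry": 0, "rz": 0}
  gripper: 0.22

```text
time: 9.65
position: [0.5181, -0.1394, 0.0313]
tool_rot: [0.99, -0.09, -0.008, 0.105]
ft_force: [-0.1, -0.3, -0.1]
grip_width: 0.0192
```

```bash
python3 - <<'E'
from h import *
plan(case(-27,28.9,150),Rt(-10.2,-12))
c=viewer.camera("wrist"); zoom(c,"wt7.png",220,100,420,240,4)
E
```

```text
t 9.65 pos [ 0.5181 -0.1394  0.0313] tilt [-0.034 -0.206 -0.978] w 0.0192 F [-0.1 -0.3 -0.1]
q [-0.36  0.76  1.81 -0.39  0.57  1.72]
d mm [  -0.2   24.8 -116.1] rot [ 0.03 -0.15 -0.15]
```

View pics/wt7.png

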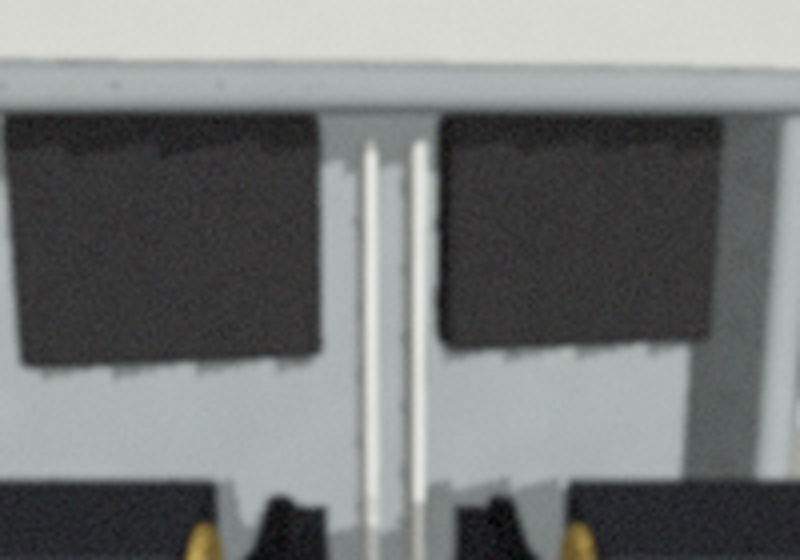

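step_arm:
  targets:
    - {"dx": 0, "dy": 0.004, "dz": -0.02, "rx": 0, "ry": 0, "rz": 0}
    - {"dx": 0, "dy": 0.009, "dz": -0.045, "rx": 0, "ry": 0, "rz": 0}
    - {"dx": 0, "dy": 0.016, "dz": -0.08, "rx": 0, "ry": 0, "rz": 0}
    - {"dx": 0, "dy": 0.025, "dz": -0.12, "rx": 0, "ry": 0, "rz": 0}
    - {"dx": 0, "dy": 0.02, "dz": -0.16, "rx": 4, "ry": 0, "rz": 0}

```text
time: 10.32
position: [0.5197, -0.1251, 0.1931]
tool_rot: [0.994, -0.089, -0.005, 0.069]
ft_force: [0.6, 0.4, 0.9]
grip_width: 0.0192
```

```bash
python3 - <<'E'
from h import *
# screwdriver: origin, handle dir
d=np.array([np.cos(np.radians(11.4)),np.sin(np.radians(11.4))]); tip=np.array([.4114,.277]);
print(tip+d*.109)
plan([.527,.300,.20],Rt(11.4))
c=viewer.camera("top"); zoom(c,"t8.png",300,175,430,270,6)
c=viewer.camera("wrist"); cv2.imwrite("pics/wt8.png",c["img"])
E
```

```text
[0.51824956 0.29854465]
t 10.32 pos [ 0.5197 -0.1251  0.1931] tilt [-0.022 -0.136 -0.99 ] w 0.0192 F [0.6 0.4 0.9]
q [-0.37  0.47  1.72 -0.17  0.93  1.48]
d mm [ -68.5 -414.6  -64.9] rot [  7.86   1.36 -21.63]
```

View pics/wt8.png

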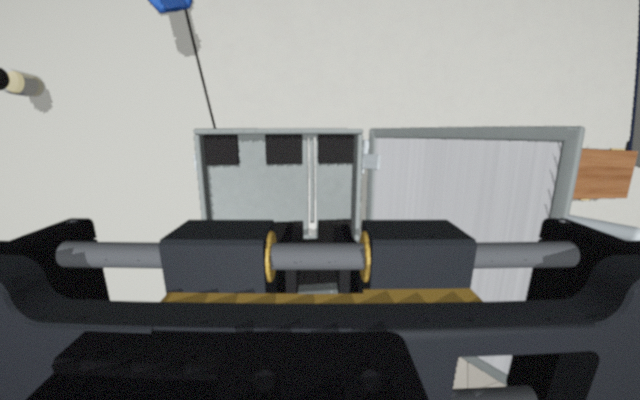

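step_arm:
  targets:
    - {"dx": -0.01, "dy": -0.05, "dz": -0.02, "rx": 2, "ry": 0.3, "rz": -4}
    - {"dx": -0.02, "dy": -0.11, "dz": -0.035, "rx": 4, "ry": 0.6, "rz": -8}
    - {"dx": -0.03, "dy": -0.17, "dz": -0.045, "rx": 6, "ry": 1, "rz": -13}
    - {"dx": -0.04, "dy": -0.23, "dz": -0.05, "rx": 7.8, "ry": 1.3, "rz": -18}
    - {"dx": -0.05, "dy": -0.29, "dz": -0.055, "rx": 7.8, "ry": 1.3, "rz": -21.6}
  gripper: 0.6

```text
time: 11.05
position: [0.5256, 0.1735, 0.2084]
tool_rot: [0.995, 0.099, 0.003, 0.004]
ft_force: [0.8, 0.2, 0.7]
grip_width: 0.0513
```

```bash
python3 - <<'E'
from h import *
plan([.527,.2997,.12],Rt(11.4))
E
```

```text
t 11.05 pos [0.5256 0.1735 0.2084] tilt [ 0.007 -0.007 -1.   ] w 0.0513 F [0.8 0.2 0.7]
q [ 0.12  0.47  1.65 -0.01  1.01  1.5 ]
d mm [  25.6 -124.1   87.6] rot [ 0.45 -0.35 -0.05]
```

step_arm:
  targets:
    - {"dx": 0.009, "dy": -0.045, "dz": 0.03, "rx": 0, "ry": 0, "rz": 0}
    - {"dx": 0.018, "dy": -0.09, "dz": 0.06, "rx": 0.4, "ry": -0.3, "rz": 0}
    - {"dx": 0.026, "dy": -0.124, "dz": 0.087, "rx": 0.4, "ry": -0.3, "rz": 0}
    - {"dx": 0.026, "dy": -0.124, "dz": 0.087, "rx": 0.4, "ry": -0.3, "rz": 0}
    - {"dx": 0.026, "dy": -0.124, "dz": 0.087, "rx": 0.4, "ry": -0.3, "rz": 0}

```text
time: 11.68
position: [0.527, 0.299, 0.12]
tool_rot: [0.995, 0.099, -0.0, 0.001]
ft_force: [0.9, -0.5, 0.3]
grip_width: 0.0527
```

```bash
python3 - <<'E'
from h import *
plan([.527,.2997,.024],Rt(11.4))
c=viewer.camera("wrist"); cv2.imwrite("pics/wt9.png",c["img"])
E
```

```text
t 11.68 pos [0.527 0.299 0.12 ] tilt [-0.    -0.002 -1.   ] w 0.0527 F [ 0.9 -0.5  0.3]
q [ 0.33  0.66  1.58 -0.    0.9   1.71]
d mm [ 0.2 -0.8 96. ] rot [ 0.11  0.03 -0.03]
```

View pics/wt9.png

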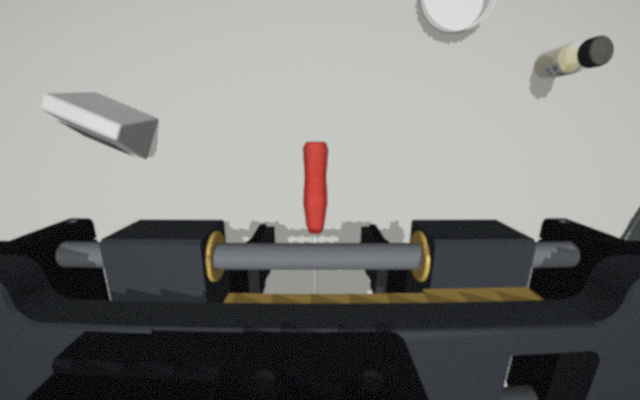

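step_arm:
  targets:
    - {"dx": 0, "dy": -0.001, "dz": 0.04, "rx": 0, "ry": 0, "rz": 0}
    - {"dx": 0, "dy": -0.001, "dz": 0.07, "rx": 0, "ry": 0, "rz": 0}
    - {"dx": 0, "dy": -0.001, "dz": 0.088, "rx": 0, "ry": 0, "rz": 0}
    - {"dx": 0, "dy": -0.001, "dz": 0.096, "rx": 0, "ry": 0, "rz": 0}
    - {"dx": 0, "dy": -0.001, "dz": 0.096, "rx": 0, "ry": 0, "rz": 0}

```text
time: 12.35
position: [0.5279, 0.2993, 0.0251]
tool_rot: [0.995, 0.098, 0.001, 0.001]
ft_force: [0.1, -0.0, -0.1]
grip_width: 0.0523
```

step_arm:
  targets:
    - {"dx": 0, "dy": 0, "dz": 0, "rx": 0, "ry": 0, "rz": 0}
    - {"dx": 0, "dy": 0, "dz": 0, "rx": 0, "ry": 0, "rz": 0}
    - {"dx": 0, "dy": 0, "dz": 0, "rx": 0, "ry": 0, "rz": 0}
    - {"dx": 0, "dy": 0, "dz": 0, "rx": 0, "ry": 0, "rz": 0}
    - {"dx": 0, "dy": 0, "dz": 0, "rx": 0, "ry": 0, "rz": 0}
  gripper: 0
  force: 25

```text
time: 12.98
position: [0.528, 0.2995, 0.0254]
tool_rot: [0.995, 0.098, 0.001, 0.001]
ft_force: [-0.8, 0.6, 2.3]
grip_width: 0.0214
```

```bash
python3 - <<'E'
from h import *
plan([.527,.2997,.15],Rt(11.4))
c=viewer.camera("wrist"); cv2.imwrite("pics/wt10.png",c["img"])
E
```

```text
t 12.97 pos [0.528  0.2995 0.0254] tilt [ 0.002 -0.001 -1.   ] w 0.0214 F [-0.8  0.6  2.3]
q [ 0.33  0.81  1.62 -0.    0.72  1.71]
d mm [  -0.7   -0.2 -124.6] rot [ 0.08 -0.1  -0.12]
```

View pics/wt10.png

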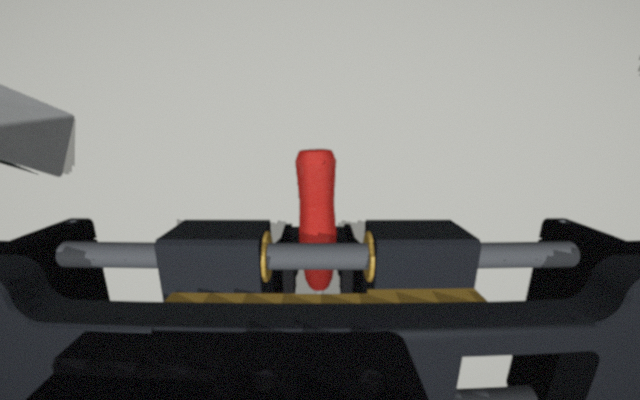

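step_arm:
  targets:
    - {"dx": 0, "dy": 0, "dz": -0.03, "rx": 0, "ry": 0, "rz": 0}
    - {"dx": 0, "dy": 0, "dz": -0.08, "rx": 0, "ry": 0, "rz": 0}
    - {"dx": 0, "dy": 0.03, "dz": -0.12, "rx": 0, "ry": 0, "rz": 3}
    - {"dx": 0, "dy": 0.08, "dz": -0.14, "rx": 0, "ry": 0, "rz": 6}
    - {"dx": 0, "dy": 0.135, "dz": -0.145, "rx": 0, "ry": 0, "rz": 10}

```text
time: 13.65
position: [0.5551, 0.1666, 0.1723]
tool_rot: [1.0, 0.011, 0.003, 0.0]
ft_force: [0.4, -0.9, -1.5]
grip_width: 0.0212
```

```bash
python3 - <<'E'
from h import *
plan(case(-31,-33,150),Rt(-10.2))
E
```

```text
t 13.65 pos [0.5551 0.1666 0.1723] tilt [ 0.006 -0.001 -1.   ] w 0.0212 F [ 0.4 -0.9 -1.5]
q [ 0.1   0.55  1.62 -0.    0.96  1.65]
d mm [-28.3 245.2  22.4] rot [ 0.02 -0.33 11.46]
```

step_arm:
  targets:
    - {"dx": -0.007, "dy": 0.06, "dz": 0, "rx": 0, "ry": 0, "rz": 3}
    - {"dx": -0.014, "dy": 0.12, "dz": 0.005, "rx": 0, "ry": 0, "rz": 6}
    - {"dx": -0.021, "dy": 0.18, "dz": 0.01, "rx": 0, "ry": -0.3, "rz": 9}
    - {"dx": -0.028, "dy": 0.23, "dz": 0.02, "rx": 0, "ry": -0.3, "rz": 11.4}
    - {"dx": -0.028, "dy": 0.245, "dz": 0.022, "rx": 0, "ry": -0.3, "rz": 11.4}

```text
time: 14.28
position: [0.5318, -0.0817, 0.1496]
tool_rot: [0.996, -0.09, -0.001, 0.0]
ft_force: [-1.1, 1.0, -1.3]
grip_width: 0.0215
```

```bash
python3 - <<'E'
from h import *
viewer.camera("top")
plan(case(-31,-33,45),Rt(-10.2))
c=viewer.camera("wrist"); cv2.imwrite("pics/wt11.png",c["img"])
E
```

```text
t 14.32 pos [ 0.5325 -0.0822  0.1497] tilt [-0.    -0.001 -1.   ] w 0.0216 F [ 0.4 -0.5 -0.7]
q [-0.36  0.54  1.74 -0.    0.86  1.39]
d mm [ -0.7  -3.1 104.7] rot [ 0.06 -0.   -0.13]
```

View pics/wt11.png

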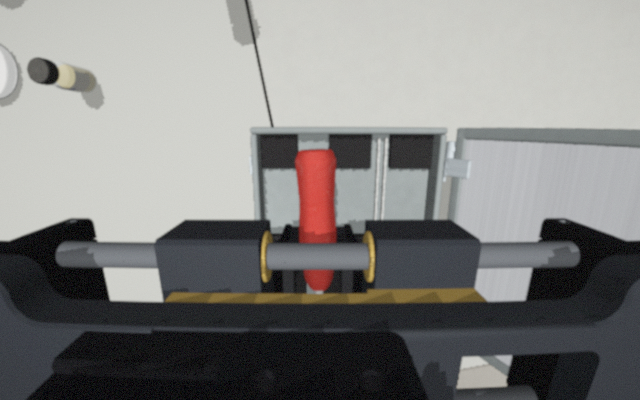

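step_arm:
  targets:
    - {"dx": -0.001, "dy": -0.002, "dz": 0.035, "rx": 0, "ry": 0, "rz": 0}
    - {"dx": -0.001, "dy": -0.003, "dz": 0.065, "rx": 0, "ry": 0, "rz": 0}
    - {"dx": -0.001, "dy": -0.003, "dz": 0.09, "rx": 0, "ry": 0, "rz": 0}
    - {"dx": -0.001, "dy": -0.003, "dz": 0.104, "rx": 0, "ry": 0, "rz": 0}
    - {"dx": -0.001, "dy": -0.003, "dz": 0.104, "rx": 0, "ry": 0, "rz": 0}

```text
time: 15.0
position: [0.5318, -0.076, 0.0454]
tool_rot: [0.996, -0.089, -0.001, -0.0]
ft_force: [-0.0, 0.4, -0.8]
grip_width: 0.0216
```

```bash
python3 - <<'E'
from h import *
plan(case(-31,-33,32.5),Rt(-10.2))
c=viewer.camera("wrist"); cv2.imwrite("pics/wt12.png",c["img"])
c=viewer.camera("top"); zoom(c,"t12.png",300,175,430,270,6)
E
```

```text
t 15.0 pos [ 0.5318 -0.076   0.0454] tilt [-0.002  0.001 -1.   ] w 0.0216 F [-0.   0.4 -0.8]
q [-0.35  0.72  1.79  0.    0.63  1.4 ]
d mm [ 1.1  3.1 12.9] rot [-0.02  0.09  0.01]
```

View pics/wt12.png

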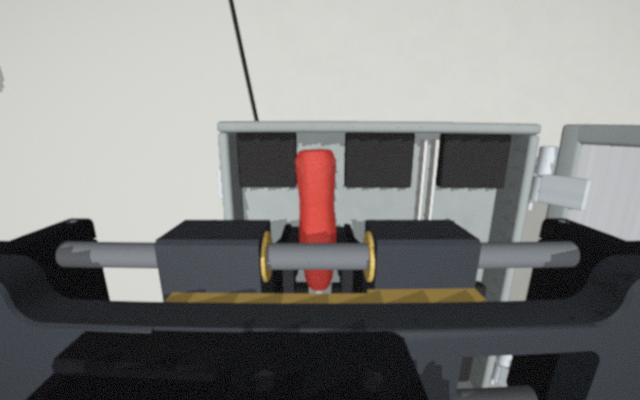

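View pics/t12.png

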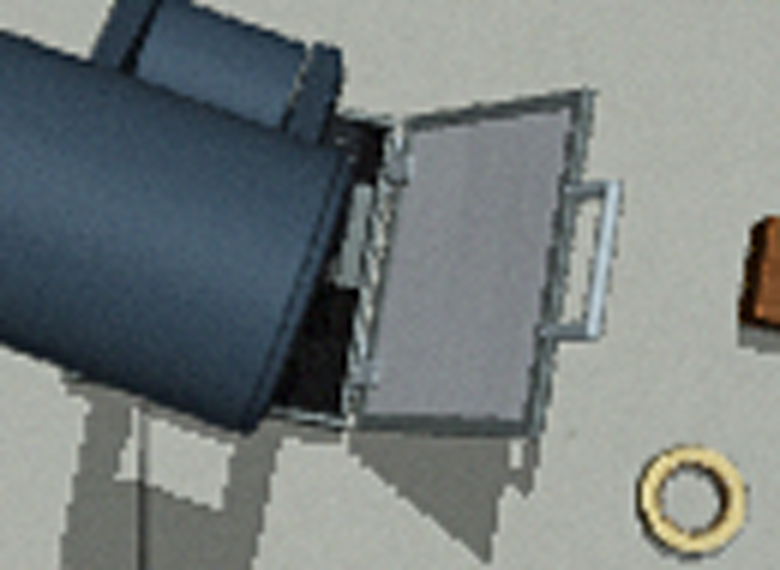

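step_arm:
  targets:
    - {"dx": 0.001, "dy": 0.0025, "dz": 0.002, "rx": 0, "ry": 0, "rz": 0}
    - {"dx": 0.001, "dy": 0.0025, "dz": 0.006, "rx": 0, "ry": 0, "rz": 0}
    - {"dx": 0.001, "dy": 0.0025, "dz": 0.01, "rx": 0, "ry": 0, "rz": 0}
    - {"dx": 0.001, "dy": 0.0025, "dz": 0.0125, "rx": 0, "ry": 0, "rz": 0}
    - {"dx": 0.001, "dy": 0.0025, "dz": 0.0125, "rx": 0, "ry": 0, "rz": 0}

```text
time: 15.72
position: [0.5331, -0.0794, 0.0338]
tool_rot: [0.996, -0.089, 0.0, 0.0]
ft_force: [-0.2, -0.4, -0.6]
grip_width: 0.0213
```

```bash
python3 - <<'E'
from h import *
plan(case(-31,-33,32),Rt(-10.2))
c=viewer.camera("wrist"); cv2.imwrite("pics/wt13.png",c["img"])
E
```

```text
t 15.72 pos [ 0.5331 -0.0794  0.0338] tilt [ 0.001 -0.    -1.   ] w 0.0213 F [-0.2 -0.4 -0.6]
q [-0.36  0.74  1.79  0.    0.61  1.39]
d mm [-0.8 -0.1  1.8] rot [ 0.   -0.04 -0.04]
```

View pics/wt13.png

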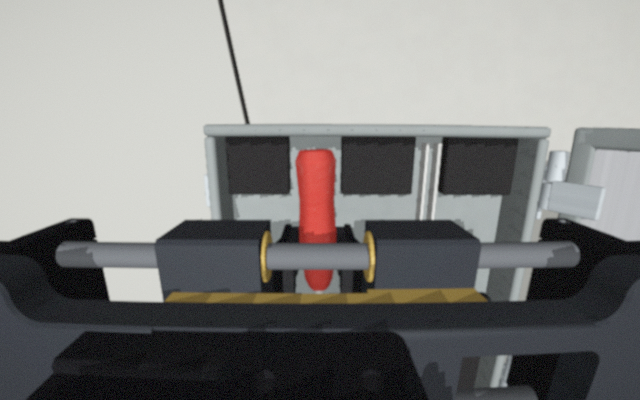

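step_arm:
  targets:
    - {"dx": 0, "dy": 0, "dz": 0.002, "rx": 0, "ry": 0, "rz": 0}
    - {"dx": 0, "dy": 0, "dz": 0.002, "rx": 0, "ry": 0, "rz": 0}
    - {"dx": 0, "dy": 0, "dz": 0.002, "rx": 0, "ry": 0, "rz": 0}
    - {"dx": 0, "dy": 0, "dz": 0.002, "rx": 0, "ry": 0, "rz": 0}
    - {"dx": 0, "dy": 0, "dz": 0.002, "rx": 0, "ry": 0, "rz": 0}

```text
time: 16.4
position: [0.5333, -0.0794, 0.032]
tool_rot: [0.996, -0.089, 0.001, 0.0]
ft_force: [1.4, 0.2, -1.2]
grip_width: 0.0216
```

step_arm:
  targets:
    - {"dx": 0, "dy": 0, "dz": 0, "rx": 0, "ry": 0, "rz": 0}
    - {"dx": 0, "dy": 0, "dz": 0, "rx": 0, "ry": 0, "rz": 0}
    - {"dx": 0, "dy": 0, "dz": 0, "rx": 0, "ry": 0, "rz": 0}
    - {"dx": 0, "dy": 0, "dz": 0, "rx": 0, "ry": 0, "rz": 0}
    - {"dx": 0, "dy": 0, "dz": 0, "rx": 0, "ry": 0, "rz": 0}
  gripper: 0.42

```text
time: 17.02
position: [0.5333, -0.0794, 0.032]
tool_rot: [0.996, -0.089, 0.001, 0.0]
ft_force: [-0.5, -0.3, -0.4]
grip_width: 0.0366
```

step_arm:
  targets:
    - {"dx": 0, "dy": 0, "dz": -0.02, "rx": 0, "ry": 0, "rz": 0}
    - {"dx": 0, "dy": 0, "dz": -0.06, "rx": 0, "ry": 0, "rz": 0}
    - {"dx": -0.01, "dy": 0, "dz": -0.12, "rx": 0, "ry": 0, "rz": 0}
    - {"dx": -0.03, "dy": 0, "dz": -0.18, "rx": 0, "ry": 0, "rz": 0}
    - {"dx": -0.06, "dy": 0, "dz": -0.23, "rx": 0, "ry": 0, "rz": 0}

```text
time: 17.65
position: [0.4742, -0.0689, 0.2643]
tool_rot: [0.996, -0.089, 0.002, 0.001]
ft_force: [1.4, -1.2, 0.5]
grip_width: 0.0369
```

```bash
python3 - <<'E'
from h import *
plan(case(20,-10,380),Rt(-10.2))
c=viewer.camera("wrist"); cv2.imwrite("pics/wt14.png",c["img"])
E
```

```text
t 17.65 pos [ 0.4742 -0.0689  0.2643] tilt [ 0.004 -0.001 -1.   ] w 0.0369 F [ 1.4 -1.2  0.5]
q [-0.38  0.3   1.76  0.    1.08  1.37]
d mm [   8.5   22.9 -115.7] rot [ 0.04 -0.22 -0.03]
```

View pics/wt14.png

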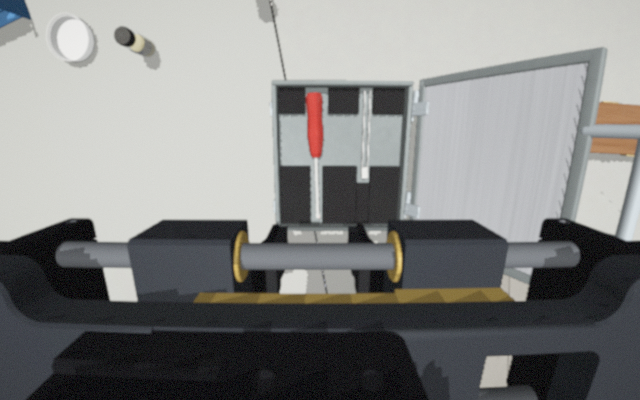

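```bash
python3 - <<'E'
from h import *
print(case(0,192.6,226))
th=2.05
# approach: along lid plane, tool tilt +27.4; bar->hinge dir
def bar(th,r=216): return case(0,93-r*np.cos(th),34.5+r*np.sin(th))
print(bar(2.05),bar(np.pi/2))
plan(case(-20,160,400),Rt(-10.2,0))
E
```

```text
[ 0.46189348 -0.29575607  0.226     ]
[ 0.46189495 -0.29574791  0.22617027] [ 0.47953112 -0.19773019  0.2505    ]
t 17.7 pos [ 0.4722 -0.0681  0.2694] tilt [ 0.008 -0.003 -1.   ] w 0.0365 F [-2.6  1.4  3.2]
q [-0.38  0.29  1.76 -0.    1.08  1.37]
d mm [  51.1  193.6 -129.8] rot [ 0.12 -0.46  0.03]
```

step_arm:
  targets:
    - {"dx": -0.01, "dy": 0.01, "dz": -0.05, "rx": 0, "ry": 0, "rz": 0}
    - {"dx": -0.02, "dy": 0.05, "dz": -0.09, "rx": 0, "ry": 0, "rz": 0}
    - {"dx": -0.02, "dy": 0.1, "dz": -0.12, "rx": 0, "ry": -0.4, "rz": 0}
    - {"dx": -0.02, "dy": 0.15, "dz": -0.13, "rx": 0, "ry": -0.4, "rz": 0}
    - {"dx": -0.02, "dy": 0.19, "dz": -0.13, "rx": 0, "ry": -0.4, "rz": 0}

```text
time: 18.32
position: [0.4178, -0.2531, 0.4007]
tool_rot: [0.996, -0.089, 0.002, 0.002]
ft_force: [0.2, -0.7, -0.1]
grip_width: 0.0365
```

```bash
python3 - <<'E'
from h import *
import pickle
for i in range(3): viewer.camera("top")
c=viewer.camera("wrist"); cv2.imwrite("pics/wt15.png",c["img"]); pickle.dump(c,open("wbar.pkl","wb"))
print(telemetry.get_obs()["joint_velocities"].round(3))
zoom(c,"wt15z.png",170,10,460,222,2.7)
plan(case(0,93+.461*276,34.5+.887*276),Rt(-10.2,27.4))
P=cloud(c)
E
```

```text
[ 0.032 -0.009  0.015  0.001  0.002 -0.001]
t 18.52 pos [ 0.4176 -0.2512  0.399 ] tilt [-0.    -0.001 -1.   ] w 0.0368 F [ 0.2  0.  -0. ]
q [-0.77  0.18  1.54 -0.    1.43  0.98]
d mm [ 51.6  63.5 119.7] rot [ 2.743e+01 -1.000e-02 -7.000e-02]
```

View pics/wt15z.png

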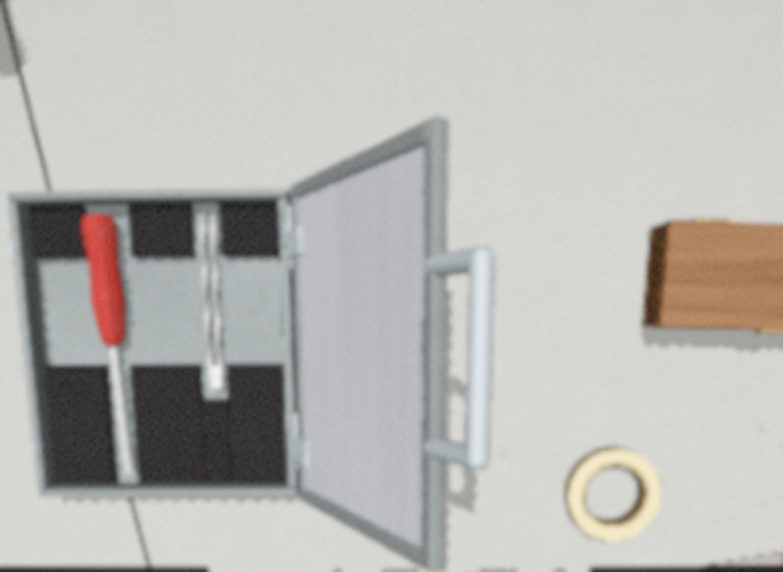

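```bash
python3 - <<'E'
from h import *
import pickle
c=pickle.load(open("wbar.pkl","rb")); P=cloud(c)
a=np.radians(CA); R=np.array([[np.cos(a),np.sin(a)],[-np.sin(a),np.cos(a)]])
L=P.copy(); L[...,:2]=(P[...,:2]-CP)@R.T; L*=1e3
f=lambda u,v:(int(round(10+v/2.7)),int(round(170+u/2.7)))
for n,u,v in [("hnd end",98,222),("hnd",103,280),("hnd near",112,330),("blade",120,400),("blade",125,450),("tip",127,470),("tw far",209,215),("tw mid",212,300),("tw near",216,380),("insert",170,430),("floor",170,300),("bar",482,300),("bar",482,350),("bar",480,400)]:
    i,j=f(u,v); print(n,L[i,j].round(1))
hsv=cv2.cvtColor(c["img"],cv2.COLOR_BGR2HSV); m=(hsv[...,1]>150)&((hsv[...,0]<10)|(hsv[...,0]>170)); m[:, :190]=0
q=L[m]; q=q[q[:,2]>10]; print(len(q)); 
for lo in range(-95,5,15):
    s=q[(q[:,0]>=lo)&(q[:,0]<lo+15)]; 
    if len(s): print(lo,len(s),s[:,1].min().round(1),s[:,1].max().round(1),np.percentile(s[:,2],[50,95]).round(1))
# bar points
b=L[60:190,300:380].reshape(-1,3); b=b[(b[:,2]>222)&(b[:,2]<245)&(b[:,1]>180)]; print("bar",len(b),b.min(0),b.max(0),b.mean(0))
E
```

```text
hnd end [-81.5 -32.8  28.1]
hnd [-44.6 -32.7  27.5]
hnd near [-13.6 -31.2  24. ]
blade [ 33.6 -32.4  16.5]
blade [ 69.2 -31.6  16.9]
tip [ 83.1 -31.7  14.7]
tw far [-86.7  33.5   5.3]
tw mid [-32.5  34.6   7.2]
tw near [21.5 35.2 14.8]
insert [54.6  1.3 15.1]
floor [-32.8   4.7   5.8]
bar [-24.4 193.1 230.1]
bar [ -4.5 193.4 230.7]
bar [ 14.9 192.8 230.4]
534
-95 38 -48.8 -26.1 [25.8 28. ]
-80 110 -49.6 -25.5 [25.6 28.4]
-65 85 -48.0 -25.9 [25.  27.4]
-50 82 -40.2 -24.6 [25.6 27.7]
-35 83 -40.1 -25.1 [25.2 27.3]
-20 56 -39.0 -25.8 [23.1 25.1]
bar 777 [-45.24672052 184.91296914 222.36004481] [ 43.17406351 197.50572397 232.9497186 ] [ -2.23581111 191.70851453 229.43952676]
```

step_arm:
  targets:
    - {"dx": 0.015, "dy": 0.02, "dz": 0.02, "rx": 8, "ry": 0, "rz": 0}
    - {"dx": 0.03, "dy": 0.045, "dz": 0.045, "rx": 16, "ry": 0, "rz": 0}
    - {"dx": 0.045, "dy": 0.0635, "dz": 0.08, "rx": 24, "ry": 0, "rz": 0}
    - {"dx": 0.0515, "dy": 0.0635, "dz": 0.11, "rx": 27.4, "ry": 0, "rz": 0}
    - {"dx": 0.0515, "dy": 0.0635, "dz": 0.12, "rx": 27.4, "ry": 0, "rz": 0}
  gripper: 0.5

```text
time: 19.15
position: [0.4565, -0.3215, 0.2762]
tool_rot: [0.967, -0.087, 0.019, -0.238]
ft_force: [0.2, -0.2, 0.7]
grip_width: 0.0436
```

```bash
python3 - <<'E'
from h import *
for i in range(2): viewer.camera("top")
c=viewer.camera("wrist"); cv2.imwrite("pics/wt16.png",c["img"])
c=viewer.camera("side"); zoom(c,"s16.png",150,80,350,240,4)
plan(case(0,93+.461*216,34.5+.887*216),Rt(-10.2,27.4))
E
```

```text
t 19.35 pos [ 0.4575 -0.3218  0.2805] tilt [ 0.082  0.451 -0.889] w 0.0431 F [-0.3 -0.1  0. ]
q [-0.98  0.52  1.42  0.32  1.55  0.7 ]
d mm [-0.3  1.4 60.5] rot [ 0.12 -0.05  0.07]
```

View pics/wt16.png

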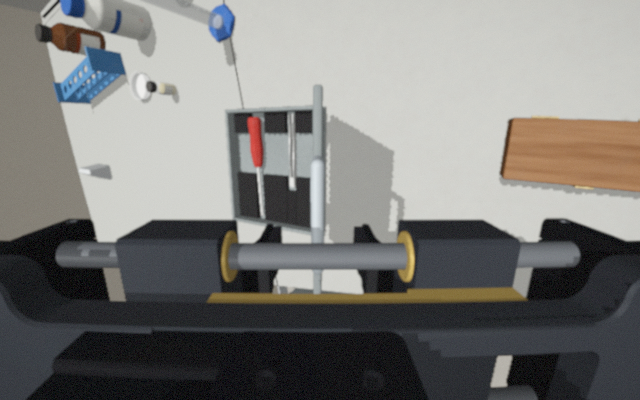

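View pics/s16.png

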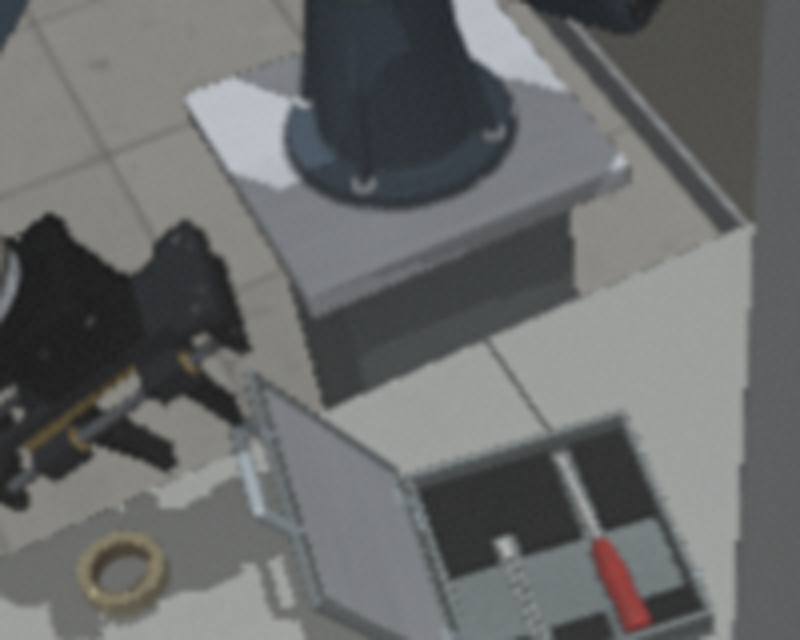

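step_arm:
  targets:
    - {"dx": 0, "dy": 0, "dz": 0.02, "rx": 0, "ry": 0, "rz": 0}
    - {"dx": 0, "dy": 0, "dz": 0.04, "rx": 0, "ry": 0, "rz": 0}
    - {"dx": 0, "dy": 0, "dz": 0.053, "rx": 0, "ry": 0, "rz": 0}
    - {"dx": 0, "dy": 0, "dz": 0.06, "rx": 0, "ry": 0, "rz": 0}
    - {"dx": 0, "dy": 0, "dz": 0.06, "rx": 0, "ry": 0, "rz": 0}

```text
time: 19.98
position: [0.4626, -0.2946, 0.2276]
tool_rot: [0.968, -0.086, 0.022, -0.235]
ft_force: [0.2, -0.3, 0.3]
grip_width: 0.0438
```

```bash
python3 - <<'E'
from h import *
c=viewer.camera("wrist"); cv2.imwrite("pics/wt17.png",c["img"])
plan(case(0,93+.461*216,34.5+.887*216),Rt(-10.2,27.4))
E
```

```text
t 20.02 pos [ 0.4627 -0.295   0.2277] tilt [ 0.083  0.45  -0.889] w 0.0436 F [-1.2 -0.2 -0.2]
q [-0.95  0.56  1.52  0.34  1.42  0.68]
d mm [-0.6  1.5  1. ] rot [ 0.17 -0.09  0.1 ]
```

View pics/wt17.png

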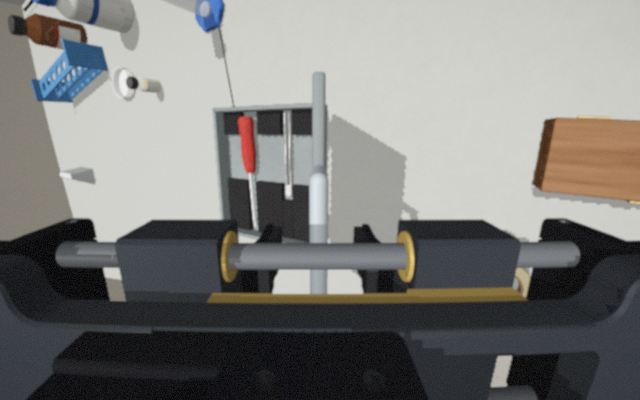

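step_arm:
  targets:
    - {"dx": 0, "dy": 0.001, "dz": 0, "rx": 0, "ry": 0, "rz": 0}
    - {"dx": 0, "dy": 0.001, "dz": 0, "rx": 0, "ry": 0, "rz": 0}
    - {"dx": 0, "dy": 0.001, "dz": 0, "rx": 0, "ry": 0, "rz": 0}
    - {"dx": 0, "dy": 0.001, "dz": 0, "rx": 0, "ry": 0, "rz": 0}
    - {"dx": 0, "dy": 0.001, "dz": 0, "rx": 0, "ry": 0, "rz": 0}
  gripper: 0
  force: 15

```text
time: 20.65
position: [0.4626, -0.2952, 0.2276]
tool_rot: [0.968, -0.086, 0.022, -0.235]
ft_force: [0.6, 1.3, 1.7]
grip_width: 0.0092
```

```bash
python3 - <<'E'
from h import *
o=telemetry.get_obs(); p=o["position"]; a=np.radians(CA)
d=p[:2]-CP; l=np.array([d@[np.cos(a),np.sin(a)],d@[-np.sin(a),np.cos(a)],p[2]])*1e3
print(l,np.hypot(l[1]-93,l[2]-34.5),np.pi-np.arctan2(l[2]-34.5,l[1]-93))
print("w",o["grip_width"],o["ft_force"])
R0=Rn.from_quat(o["tool_rot"]).as_matrix()
th0=2.05; tilt0=np.degrees(th0-np.pi/2)
for th in np.linspace(2.05,np.pi/2,11):
    t=np.array(case(0,93-216*np.cos(th),34.5+216*np.sin(th)))
    dd=R0.T@(t-case(0,93-216*np.cos(2.05),34.5+216*np.sin(2.05)))
    print(round(th,3),(dd*1e3).round(1),"rx",round(np.degrees(th-2.05),2))
E
```

```text
[ -0.61513949 191.90173161 227.64432841] 216.9937421011038 2.0440463345985016
w 0.00920113625567827 [0.6125132  1.27383982 1.72169967]
2.05 [0. 0. 0.] rx 0.0
2.002 [  0.  -10.3   0.2] rx -2.75
1.954 [  0.  -20.7   0.9] rx -5.49
1.906 [  0.1 -31.    2.2] rx -8.24
1.858 [  0.1 -41.2   3.9] rx -10.98
1.81 [  0.1 -51.3   6.1] rx -13.73
1.762 [  0.1 -61.3   8.7] rx -16.47
1.715 [  0.1 -71.1  11.9] rx -19.22
1.667 [  0.1 -80.8  15.5] rx -21.97
1.619 [  0.1 -90.3  19.6] rx -24.71
1.571 [  0.1 -99.6  24.1] rx -27.46
```

step_arm:
  targets:
    - {"dx": 0, "dy": -0.003, "dz": 0, "rx": -0.8, "ry": 0, "rz": 0}
    - {"dx": 0, "dy": -0.008, "dz": 0.0002, "rx": -2.1, "ry": 0, "rz": 0}
    - {"dx": 0, "dy": -0.013, "dz": 0.0004, "rx": -3.5, "ry": 0, "rz": 0}
    - {"dx": 0, "dy": -0.018, "dz": 0.0008, "rx": -4.8, "ry": 0, "rz": 0}
    - {"dx": 0, "dy": -0.023, "dz": 0.0012, "rx": -6.1, "ry": 0, "rz": 0}
  gripper: 0
  force: 30

```text
time: 21.28
position: [0.4664, -0.274, 0.2374]
tool_rot: [0.979, -0.087, 0.017, -0.183]
ft_force: [-0.5, -0.8, -0.9]
grip_width: 0.0092
```

```bash
cat >> h.py <<'E'
def lidst():
    o=telemetry.get_obs(); p=o["position"]; a=np.radians(CA)
    d=p[:2]-CP; l=np.array([d@[np.cos(a),np.sin(a)],d@[-np.sin(a),np.cos(a)],p[2]])*1e3
    th=np.pi-np.arctan2(l[2]-34.5,l[1]-93)
    R0=Rn.from_quat(o["tool_rot"]).as_matrix(); a2=np.array([-np.sin(a),np.cos(a),0])
    print("t",o["time"],"case",l.round(1),"r",np.hypot(l[1]-93,l[2]-34.5).round(1),"th",th.round(4),"tool th",(np.pi/2+np.arctan2(-R0[:,2]@a2,-R0[2,2])).round(4),"w",o["grip_width"].round(4),"F",o["ft_force"].round(1),"M",o["moment"].round(2),"qv",np.abs(o["joint_velocities"]).max().round(3))
    return th
E
python3 - <<'E'
from h import *
lidst()
for th in (1.9,1.8,1.7,1.5708): plan(case(0,93-216*np.cos(th),34.5+216*np.sin(th)),Rt(-10.2,np.degrees(th-np.pi/2)))
E
```

```text
Traceback (most recent call last):
  File "h.py", line 37, in lidst
    print("t",o["time"],"case",l.round(1),"r",np.hypot(l[1]-93,l[2]-34.5).round(1),"th",th.round(4),"tool th",(np.pi/2+np.arctan2(-R0[:,2]@a2,-R0[2,2])).round(4),"w",o["grip_width"].round(4),"F",o["ft_force"].round(1),"M",o["moment"].round(2),"qv",np.abs(o["joint_velocities"]).max().round(3))
                                                                                                                                                                      ^^^^^^^^^^^^^^^^^^^^^
AttributeError: 'float' object has no attribute 'round'
```

```bash
sed -i 's/o\["grip_width"\].round(4),"F"/round(o["grip_width"],4),"F"/' h.py
python3 - <<'E'
from h import *
lidst()
for th in (1.8,1.5708): plan(case(0,93-216*np.cos(th),34.5+216*np.sin(th)),Rt(-10.2,np.degrees(th-np.pi/2)))
E
```

```text
t 21.275 case [ -0.6 170.4 237.4] r 217.2 th 1.9354 tool th 1.9396 w 0.0092 F [-0.5 -0.8 -0.9] M [-0.2   0.01 -0.06] qv 0.14
t 21.27 pos [ 0.4664 -0.274   0.2374] tilt [ 0.066  0.355 -0.933] w 0.0092 F [-0.5 -0.8 -0.9]
q [-0.89  0.5   1.56  0.29  1.33  0.75]
d mm [ -0.6 -29.1   3.3] rot [-8.   -0.12  0.11]
t 21.27 pos [ 0.4664 -0.274   0.2374] tilt [ 0.066  0.355 -0.933] w 0.0092 F [-0.5 -0.8 -0.9]
q [-0.89  0.5   1.56  0.29  1.33  0.75]
d mm [ -0.5 -76.9  15.7] rot [-21.13  -0.13   0.09]
```

step_arm:
  targets:
    - {"dx": 0, "dy": -0.006, "dz": 0.0001, "rx": -1.6, "ry": 0, "rz": 0}
    - {"dx": 0, "dy": -0.012, "dz": 0.0004, "rx": -3.2, "ry": 0, "rz": 0}
    - {"dx": 0, "dy": -0.018, "dz": 0.0008, "rx": -4.8, "ry": 0, "rz": 0}
    - {"dx": 0, "dy": -0.024, "dz": 0.0014, "rx": -6.4, "ry": 0, "rz": 0}
    - {"dx": 0, "dy": -0.03, "dz": 0.0021, "rx": -8, "ry": 0, "rz": 0}

```text
time: 21.9
position: [0.4717, -0.2454, 0.2464]
tool_rot: [0.99, -0.088, 0.011, -0.113]
ft_force: [0.5, -0.2, 1.0]
grip_width: 0.0088
```

```bash
python3 - <<'E'
from h import *
lidst()
for th in (1.5708,): plan(case(0,93-217*np.cos(th),34.5+217*np.sin(th)),Rt(-10.2,np.degrees(th-np.pi/2)))
E
```

```text
t 21.9 case [ -0.7 141.3 246.4] r 217.3 th 1.7947 tool th 1.7982 w 0.0088 F [ 0.5 -0.2  1. ] M [-0.1  -0.1  -0.06] qv 0.208
t 21.9 pos [ 0.4717 -0.2454  0.2464] tilt [ 0.042  0.221 -0.974] w 0.0088 F [ 0.5 -0.2  1. ]
q [-0.79  0.43  1.62  0.2   1.23  0.87]
d mm [ -0.6 -48.2   5.9] rot [-13.03  -0.16   0.08]
```

step_arm:
  targets:
    - {"dx": 0, "dy": -0.006, "dz": 0.0001, "rx": -1.6, "ry": 0, "rz": 0}
    - {"dx": 0, "dy": -0.012, "dz": 0.0004, "rx": -3.2, "ry": 0, "rz": 0}
    - {"dx": 0, "dy": -0.018, "dz": 0.0008, "rx": -4.8, "ry": 0, "rz": 0}
    - {"dx": 0, "dy": -0.024, "dz": 0.0014, "rx": -6.4, "ry": 0, "rz": 0}
    - {"dx": 0, "dy": -0.029, "dz": 0.002, "rx": -7.8, "ry": 0, "rz": 0}

```text
time: 22.52
position: [0.4769, -0.2167, 0.2512]
tool_rot: [0.995, -0.088, 0.006, -0.044]
ft_force: [0.0, -0.9, 1.1]
grip_width: 0.0089
```

```bash
python3 - <<'E'
from h import *
lidst()
for th in (1.5708,): plan(case(0,93-217*np.cos(th),34.5+217*np.sin(th)),Rt(-10.2,np.degrees(th-np.pi/2)))
E
```

```text
t 22.525 case [ -0.8 112.1 251.2] r 217.5 th 1.6588 tool th 1.6603 w 0.0089 F [ 0.  -0.9  1.1] M [ 0.01 -0.08 -0.05] qv 0.227
t 22.52 pos [ 0.4769 -0.2167  0.2512] tilt [ 0.019  0.087 -0.996] w 0.0089 F [ 0.  -0.9  1.1]
q [-0.68  0.39  1.66  0.09  1.13  1.02]
d mm [ -0.7 -19.1   1.4] rot [-5.13 -0.18  0.08]
```

step_arm:
  targets:
    - {"dx": 0, "dy": -0.006, "dz": 0.0001, "rx": -1.6, "ry": 0, "rz": 0}
    - {"dx": 0, "dy": -0.012, "dz": 0.0004, "rx": -3.2, "ry": 0, "rz": 0}
    - {"dx": 0, "dy": -0.016, "dz": 0.0007, "rx": -4.3, "ry": 0, "rz": 0}
    - {"dx": 0, "dy": -0.0185, "dz": 0.001, "rx": -5, "ry": 0, "rz": 0}
    - {"dx": 0, "dy": -0.019, "dz": 0.001, "rx": -5.1, "ry": 0, "rz": 0}

```text
time: 23.15
position: [0.4804, -0.1978, 0.2521]
tool_rot: [0.996, -0.088, 0.002, 0.0]
ft_force: [0.3, -0.3, 5.2]
grip_width: 0.0086
```

```bash
python3 - <<'E'
from h import *
import pickle
lidst()
for th in (1.5708,): plan(case(0,93-217*np.cos(th),34.5+217*np.sin(th)),Rt(-10.2,np.degrees(th-np.pi/2)))
for n in ("side","top","wrist"):
    c=viewer.camera(n); pickle.dump(c,open(f"{n}20.pkl","wb"))
    if n=="side": zoom(c,"s20.png",150,110,350,260,4)
    if n=="top": zoom(c,"t20.png",300,155,430,270,5)
    if n=="wrist": cv2.imwrite("pics/w20.png",c["img"])
lidst()
E
```

```text
t 23.15 case [ -0.8  92.9 252.1] r 217.6 th 1.5703 tool th 1.5708 w 0.0086 F [ 0.3 -0.3  5.2] M [0.12 0.03 0.01] qv 0.014
t 23.15 pos [ 0.4804 -0.1978  0.2521] tilt [ 0.003 -0.001 -1.   ] w 0.0086 F [ 0.3 -0.3  5.2]
q [-0.61  0.37  1.68  0.    1.08  1.14]
d mm [-0.8  0.1  0.6] rot [-0.   -0.2   0.11]
t 23.3 case [ -0.8  93.4 252.1] r 217.6 th 1.5725 tool th 1.571 w 0.0089 F [-0.  -0.3  5.4] M [ 0.11  0.05 -0.03] qv 0.004
```

View pics/s20.png

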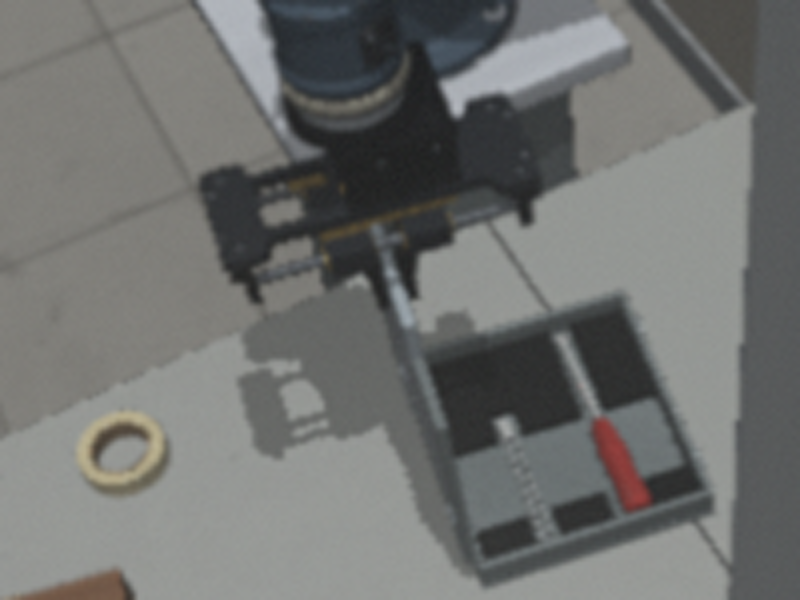

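View pics/w20.png

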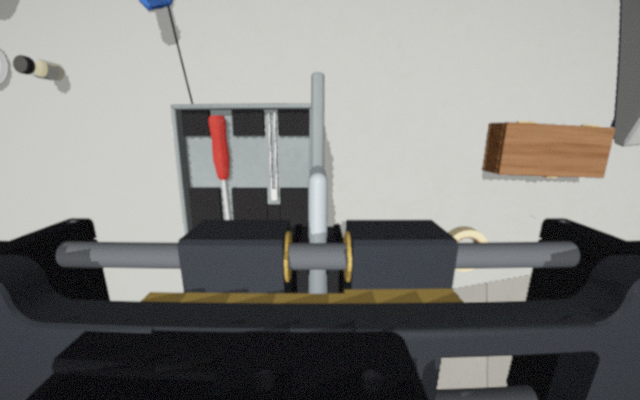

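View pics/t20.png

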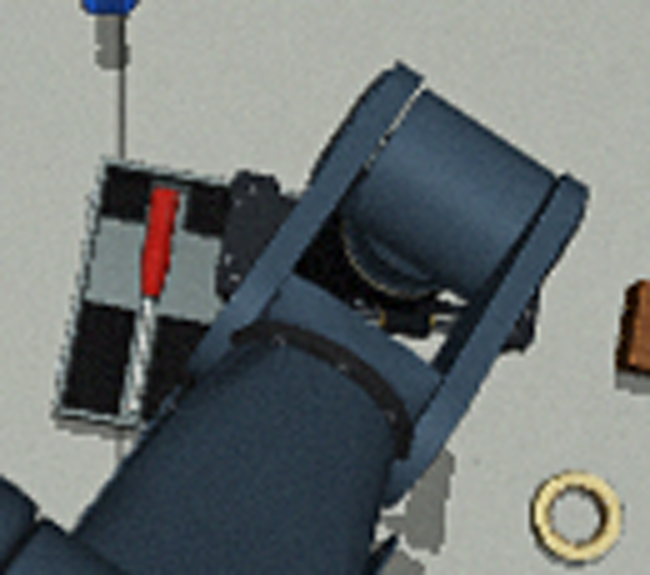

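```bash
python3 - <<'E'
from h import *
import pickle
a=np.radians(CA); R=np.array([[np.cos(a),np.sin(a)],[-np.sin(a),np.cos(a)]])
def loc(P): L=P.copy(); L[...,:2]=(P[...,:2]-CP)@R.T; return L*1e3
c=pickle.load(open("wrist20.pkl","rb")); zoom(c,"w20z.png",160,60,360,222,4)
L=loc(cloud(c)).reshape(-1,3)
b=L[(L[:,2]>252)&(L[:,2]<262)&(abs(L[:,1]-93)<15)&(L[:,0]>-33)&(L[:,0]<33)]; print("bar wrist",len(b),b.mean(0).round(1),b[:,1].min(),b[:,1].max())
e=L[(L[:,2]>210)&(L[:,2]<230)&(abs(L[:,1]-93)<15)&(L[:,0]<-45)]; print("lid top edge",len(e),e.mean(0).round(1),e[:,1].min(),e[:,1].max())
c=pickle.load(open("side20.pkl","rb"))
L=loc(cloud(c)).reshape(-1,3)
s=L[(L[:,2]>45)&(L[:,2]<210)&(abs(L[:,1]-93)<18)&(abs(L[:,0])<98)]
print("side lid",len(s))
if len(s)>20:
    for z in range(45,210,30):
        q=s[(s[:,2]>=z)&(s[:,2]<z+30)]
        if len(q): print(z,len(q),np.percentile(q[:,1],[10,50,90]).round(1),q[:,0].mean().round(0))
    A=np.c_[s[:,2],s[:,0],np.ones(len(s))]; print(np.linalg.lstsq(A,s[:,1],rcond=None)[0])
# same at start (lid at 2.05) for bias: earlier pose
pp=pickle.load(open("side.pkl","rb")); L0=loc(cloud(pp)).reshape(-1,3)
th=2.05; n=np.array([np.sin(th),np.cos(th)]) # normal in (y,z), toward inside? 
u=np.array([-np.cos(th),np.sin(th)])
d=(L0[:,1:]-[93,34.5]); r=d@u; h=d@n
m=(r>20)&(r<170)&(abs(h)<12)&(abs(L0[:,0])<85); A=np.c_[r[m],np.ones(m.sum())]; print("stop check: slope,offset",np.linalg.lstsq(A,h[m],rcond=None)[0],m.sum())
E
```

```text
bar wrist 1384 [ -9.3  94.1 254.6] 80.68441788724506 107.50257636211624
lid top edge 1276 [-73.2  93.9 217.9] 89.98497750834065 98.07151626229955
side lid 170
45 67 [92.7 93.6 94.8] 7.0
75 38 [92.8 93.  93.9] 14.0
105 27 [93.  93.2 93.4] -11.0
135 27 [93.2 93.3 93.6] -18.0
165 10 [93.5 93.5 95.6] -32.0
195 1 [87.9 87.9 87.9] -97.0
[-3.68462633e-03 -1.30162352e-03  9.37801472e+01]
stop check: slope,offset [ 0.00520643 -4.78036209] 1260
```

View pics/w20z.png

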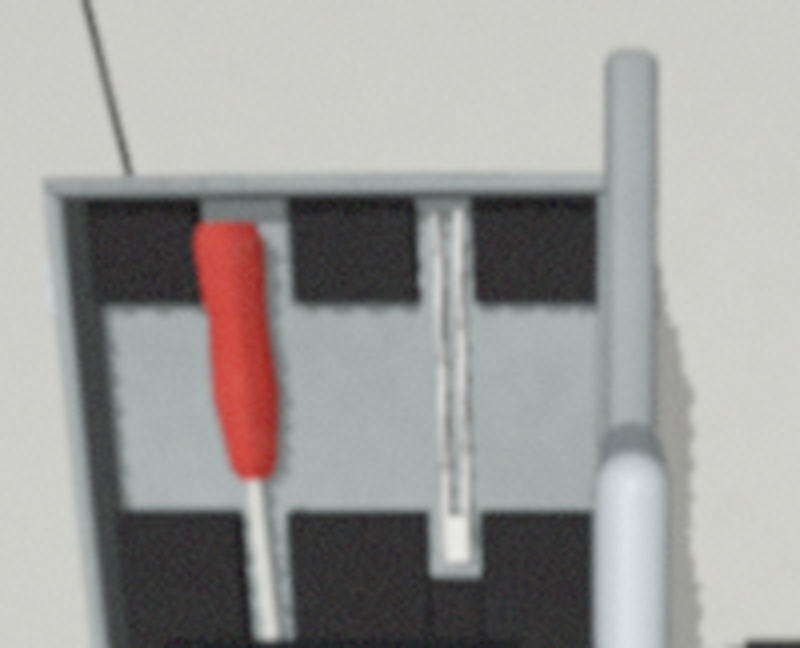

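step_arm:
  targets:
    - {"dx": 0, "dy": -0.0003, "dz": 0.0003, "rx": -0.1, "ry": 0, "rz": 0}
    - {"dx": 0, "dy": -0.0006, "dz": 0.0006, "rx": -0.2, "ry": 0, "rz": 0}
    - {"dx": 0, "dy": -0.0012, "dz": 0.0006, "rx": -0.2, "ry": 0, "rz": 0}
    - {"dx": 0, "dy": -0.0012, "dz": 0.0006, "rx": -0.2, "ry": 0, "rz": 0}
    - {"dx": 0, "dy": -0.0012, "dz": 0.0006, "rx": -0.2, "ry": 0, "rz": 0}

```text
time: 23.92
position: [0.4804, -0.1976, 0.2521]
tool_rot: [0.996, -0.089, 0.002, 0.002]
ft_force: [-1.5, 0.8, 7.4]
grip_width: 0.0092
```

```bash
python3 - <<'E'
from h import *
a=np.radians(CA); R=np.array([[np.cos(a),np.sin(a)],[-np.sin(a),np.cos(a)]])
lidst()
c=viewer.camera("wrist"); L=cloud(c); L[...,:2]=(L[...,:2]-CP)@R.T; L=(L*1e3).reshape(-1,3)
e=L[(L[:,2]>210)&(L[:,2]<230)&(abs(L[:,1]-93)<15)&(L[:,0]<-45)]; print("lid top edge",len(e),e.mean(0).round(1),np.median(e[:,1]),e[:,1].min(),e[:,1].max())
cv2.imwrite("pics/t21.png",viewer.camera("top")["img"])
for i in range(5): lidst(); viewer.camera("top")
E
```

```text
t 23.925 case [ -0.8  92.7 252.1] r 217.6 th 1.5696 tool th 1.567 w 0.0092 F [-1.5  0.8  7.4] M [ 0.17  0.23 -0.02] qv 0.001
lid top edge 1249 [-73.2  93.6 217.9] 93.49810838998573 89.68556088821332 97.73861096083135
t 24.025 case [ -0.8  92.8 252.1] r 217.6 th 1.5697 tool th 1.567 w 0.0088 F [-1.5 -0.2  7.6] M [ 0.19  0.21 -0.02] qv 0.002
t 24.075 case [ -0.8  92.8 252.1] r 217.6 th 1.5697 tool th 1.567 w 0.009 F [-1.3  1.2  6.3] M [ 0.14  0.19 -0.  ] qv 0.003
t 24.125 case [ -0.8  92.8 252.1] r 217.6 th 1.5697 tool th 1.567 w 0.0092 F [-1.2  0.4  7.2] M [ 0.15  0.17 -0.01] qv 0.001
t 24.175 case [ -0.9  92.8 252.1] r 217.6 th 1.5697 tool th 1.567 w 0.0087 F [-1.4  0.3  7.7] M [0.16 0.23 0.02] qv 0.003
t 24.225 case [ -0.8  92.8 252.1] r 217.6 th 1.5697 tool th 1.567 w 0.0091 F [-0.8  0.8  8.1] M [ 0.16  0.13 -0.  ] qv 0.001
```

View pics/t21.png

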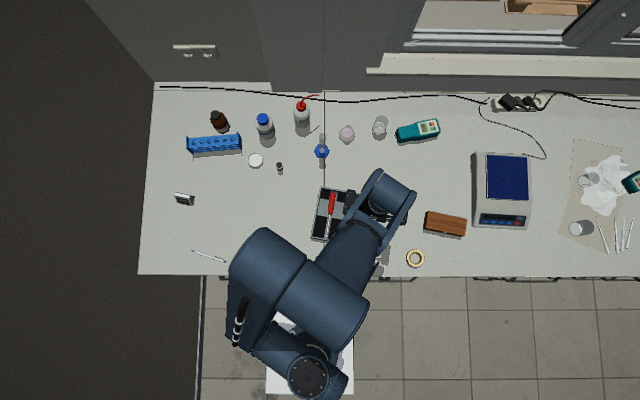

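step_arm:
  targets:
    - {"dx": 0, "dy": -0.0003, "dz": -0.0002, "rx": 0, "ry": 0, "rz": 0}
    - {"dx": 0, "dy": -0.0006, "dz": -0.0003, "rx": 0, "ry": 0, "rz": 0}
    - {"dx": 0, "dy": -0.0008, "dz": -0.0003, "rx": 0, "ry": 0, "rz": 0}
    - {"dx": 0, "dy": -0.0008, "dz": -0.0003, "rx": 0, "ry": 0, "rz": 0}
    - {"dx": 0, "dy": -0.0008, "dz": -0.0003, "rx": 0, "ry": 0, "rz": 0}

```text
time: 24.9
position: [0.4805, -0.1968, 0.2522]
tool_rot: [0.996, -0.089, 0.002, 0.002]
ft_force: [0.5, -0.3, 0.5]
grip_width: 0.0088
```

```bash
python3 - <<'E'
from h import *
a=np.radians(CA); R=np.array([[np.cos(a),np.sin(a)],[-np.sin(a),np.cos(a)]])
for k in range(4):
    lidst()
    c=viewer.camera("wrist"); L=cloud(c); L[...,:2]=(L[...,:2]-CP)@R.T; L=(L*1e3).reshape(-1,3)
    e=L[(L[:,2]>210)&(L[:,2]<230)&(abs(L[:,1]-93)<15)&(L[:,0]<-45)]; print("lid top edge",e.mean(0).round(1),np.median(e[:,1]),e[:,1].min(),e[:,1].max())
E
```

```text
t 24.9 case [ -0.8  91.9 252.2] r 217.7 th 1.5658 tool th 1.5672 w 0.0088 F [ 0.5 -0.3  0.5] M [-0.   -0.12 -0.05] qv 0.002
lid top edge [-73.5  92.9 217.9] 92.65923255603386 88.9036383694324 96.96231050603399
t 24.95 case [ -0.8  91.9 252.1] r 217.6 th 1.5658 tool th 1.5672 w 0.0084 F [1.3 0.6 0.2] M [ 0.01 -0.11 -0.05] qv 0.001
lid top edge [-73.6  92.9 218. ] 92.64759417706189 88.8893830879614 96.96428536557839
t 25.0 case [ -0.8  91.9 252.1] r 217.6 th 1.5658 tool th 1.5672 w 0.0087 F [0.3 0.4 1.1] M [ 0.06 -0.11 -0.03] qv 0.002
lid top edge [-73.6  92.9 218. ] 92.64011070902907 88.88502393113356 96.96512917872279
t 25.05 case [ -0.8  91.9 252.1] r 217.6 th 1.5656 tool th 1.5671 w 0.0092 F [ 1.6 -0.3 -0.1] M [ 0.02 -0.15 -0.04] qv 0.002
lid top edge [-73.6  92.9 218. ] 92.6379931358375 88.88647296669413 96.95503234821024
```

The lid is steady and the forces are near zero. The camera reads about 1.570 rad, and the angle worked out from the stop is about 1.572 rad. I'm handing in.

```bash
python3 -c "
from rig import robot
print(robot.hand_in())"
```

```text
the job is handed in; nothing more can be done
None
```

The tweezers and the screwdriver are in their compartments, and the lid is held upright by its bar. I handed the job in at about 25 s, with the gripper still closed on the bar at a 30 N grip setting.

- **Tools:** I placed both while the lid still leaned back.
  - **Screwdriver:** the last depth check put it at case y of about -32 mm. The handle top was at 28 mm in the wide end, and the blade lay flat in its slot.
  - **Tweezers:** they lay at about y = +34 mm, with their top near 15 mm. The later pictures with the lid up showed both still in place.
- **Lid angle:** the wrist camera put the lid's top edge at 92.9 mm against the hinge at 93 mm, about 1.570 rad. The swing counted from the 2.05 rad stop gave about 1.572. The arm's own position gave 1.566, so the readings differ by a few mrad. I corrected by the camera and the stop-based value.
- **Steadiness:** the lid reading stayed steady over the last camera frames. Forces at the wrist were under about 2 N.
- **Forces:** the fingertips touched the bench once at about 8 N during the tweezers grasp. Pressing down on the bar also showed about 8 N until I eased it off.
- **Bystanders:** the last top picture shows the pen, tape, dish and vial where they started. The arm hid the stopper in that picture, so I did not recheck it; no move reached close to it.

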